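# Spacer behind the loose stone tile

### The job

A lidded sample pot has been parked on top of the two-bay tile holder: lift it off by its arch handle and set it down gently, upright, in the middle of the round cork mat. Then stand the orange spacer down on the floor of the one gap in the holder, behind a tile, that is wide enough for it (never force it at the other tile), and with it push that tile along its bay until its front end is flush against the blue fence. Finish while still gripping the spacer and keeping the tile firmly pressed against the fence; leave the other tile, the tape roll, the dish and the magnifier where they are.

Things in the scene. Friction and masses are not known exactly. Their poses are not given: they have to be found in the camera images.
- pot: White lidded pot, 104 mm diameter, lid top 76 mm above its underside, 0.25 to 0.5 kg, with a fixed arch handle: black bar 12 x 12 mm along the pot's y axis, 80 mm long, bar centre 118 mm above the underside, 36 mm free under it. Origin: centre of the underside, z up. It starts standing on the holder's rails, over the tiles.
- pot_grip (a point): Middle of the pot's black handle bar, 118 mm above the pot's underside; the bar runs along this frame's y axis.
- mat: Round cork mat fixed to the table, 140 mm diameter, 4 mm thick, to one side of the holder (left or right). Origin: centre of its underside.
- holder: Fixed aluminium holder, 110 x 96 mm; origin: centre of underside; x points from dark back wall to blue fence, within 0.35 rad of world x. Two bays along x centred at y = +21 and -21 mm, 36 mm wide, 90 mm long (back wall face x = -45, fence face x = +45 mm). Bay floor 6 mm above the table. Three rails 6 mm thick, tops at 30 mm; back wall and fence 8 mm thick, tops at 20 mm.
- fence: Blue fence bar across the front (+x) end of both bays, 8 x 90 x 14 mm, part of the holder. Origin: centre of its underside, 6 mm above the table; its inner face is 4 mm to -x of the origin.
- short_tile: Red-brown stone tile, loose, 64 x 32 x 12 mm, in either bay. Origin: middle of the lower edge of its front end (the end facing the fence); the tile extends 64 mm to its -x, its x axis points to the fence. It starts 3 to 5 mm short of the fence with a gap of 21 to 23 mm behind it. About 70 g.
- long_tile: Green stone tile, loose, 80 x 32 x 12 mm, in the other bay. Origin: middle of the lower edge of its front end; it extends 80 mm to its -x. The gap behind it is 5 to 7 mm, too narrow for the spacer.
- spacer: Orange plastic spacer that starts standing on the table on the opposite side of the holder from the mat. 16 mm thick (its x axis), 76 mm tall; the lower 30 mm (with a black stripe) is 28 mm wide along its y axis, the grip tab above is 22 mm wide. 60 g. Origin: centre of its underside, z up.
- tape_roll: Cream tape roll lying flat, 90 mm diameter, 24 mm tall, bystander. Origin: centre of its underside.
- dish: Clear closed round dish, 94 mm diameter, 16 mm tall, bystander. Origin: centre of its underside.
- magnifier: Magnifying glass lying flat, lens 72 mm diameter, 8 mm thick, black handle reaching to 150 mm along its -y, 12 mm thick, bystander beyond the holder. Origin: under the lens centre.
Things that resemble listed ones, but are neither listed nor needed, are in the scene too. What is shaped like the holder but green is not meant.

How it is judged:
By the outcome, as a careful person would: the job done as asked, in the order asked, and still so for the second after the job is handed in, while the arm keeps its last pose, push and grip.
It also fails if it takes over 64 s, if anything falls off the work surface, if the arm or the gripper's body presses on something with over 40 N, if the wrist force passes 120 N, or if a joint passes its speed limit or range.

### The arm

A 6-joint arm with a two-finger parallel gripper is mounted at the origin on the work surface. World frame = base frame: x ahead of the robot, y to its left, z up, the work surface at z = 0. Lengths are in mm, angles in degrees, forces in N, time in s.
With the tool pointing down it reaches from about 375 to 825 mm from the base axis. Payload 5.5 kg.
Tool frame: the origin (TCP) lies at the very end of the fingers, on their centre line; the grasp point (between the pads) lies 19 mm behind it; y points along the fingers, x is the direction in which the jaws open and shut, and the axes are right-handed (so a half turn about y gives the same grasp; the last joint's range is limited). The gripper opens to 85 mm and grips with 20 to 120 N. Pads are 22 mm wide; open, the fingers measure 114 mm over their backs; the gripper's body (76 mm by 85 mm) begins 54 mm behind the grasp point. The pads swing forward as they close: fully open they stand 13 mm farther back than shut.
Start: joints at [-69.614, 17.962, -2.699, 69.339, 0, 90], TCP at [209.001, -562.418, 231.299] pointing down, gripper open.
Joint ranges: [-152.73, 152.73], [-39.44, 99.34], [-58.76, 71.6], [-118.89, 123.64], [-81.53, 83.1], [-180, 180]. Speed limits (degrees/s): [136.94, 136.94, 172.46, 180, 180, 180].

### API

Orientations are given as a 3x3 rotation matrix whose columns are the frame's x, y, z axes.
In Python, from workcell import env, imaging, ticket gives the robot as it stands. The module is installed in compiled form; this text tells all that it offers.
- The arm moves only by the tool jog_arm, never from a script. Its argument "moves" is a list of rows, each an object of numbers: "grip": the opening, from 0 (shut) to 1 (fully open); "dx", "dy", "dz": the shift along the tool's x, y, z in cm; "spin": the turn about the tool's y in rad. In form: [{"grip": .., "dx": .., "dy": .., "dz": .., "spin": ..}, ...]. A call has 1 to 12 rows; each row is the pose to reach, as a shift and turn from the pose commanded when the call began, along the tool's axes at that moment; what a row does not reach only later rows make up. A row lasts 1/10 s, in which the tool goes at most 50 mm and 8.59 degrees, less where a joint would pass 70% of its speed; a pose out of reach is approached as far as the arm can. A call with a gripper value outside its range is refused whole. The fingers move at their own pace and stop on an object; the grip force is fixed at half the most. Time passes only in rows, so rows that repeat a pose let the fingers close. It gives the time, the measured TCP pose, the force and the opening at its end, in the units of the state.
- env.state(): the state, without advancing time (a new reading comes with each control period).
- imaging.get_image(name): name is "scene" or "top" or "wrist"; returns a dict with "img" (420x560x3 uint8, red, green, blue), "z_map" (420x560 float32, mm along the optical axis (not along the pixel's ray), 0 where there is no reading), "fx", "fy", "cx", "cy" (pixels), "extrinsics" (4x4, takes a point from world to camera coordinates). Camera axes: x right, y up, looking along -z (the intrinsics and any distortion apply to the point x, -y, -z); pixel columns grow to the right and rows downward; lengths in mm; the calibration is good to about 2 mm. A picture is of the moment at which its call begins.
- ticket.sign_off(): hands the job in, once; it reports no verdict.
The state is a dict: "time": time; "joint_positions": joint angles; "dq": joint speeds; "joint_efforts": joint torques, N m; "tcp_pos": TCP position; "orientation": TCP orientation; "contact_force": force on the tool from outside, world axes, zero at the start; "ft_torque": the same for the moment, N m; "gripper_width": finger opening in mm.
Only numpy, scipy, OpenCV 4.12 (cv2) and the standard library are available. Lean on these libraries where they do the work, as an engineer would, in place of code of your own. Each camera call takes 0.05 s, during which the arm holds its last target.

## Working session

There is one attempt and no reset: what is moved stays moved. The work goes in short steps, Python scripts to look and compute and a tool call to move; the robot and the scene stay as the last step left them, time stands still between calls to the robot, and variables do not carry over. Pictures are saved under pics/ and viewed, and the job is handed in when it is done.

Besides the shell and the picture viewer there is one more tool, called after ">>>" as name(argument=value, ...), one argument or row to a line, values as JSON. jog_arm: Moves the arm, as the interface text tells. Its arguments: {"type":"object","properties":{"moves":{"type":"array","items":{"type":"object","properties":{"grip":{"type":"number"},"dx":{"type":"number"},"dy":{"type":"number"},"dz":{"type":"number"},"spin":{"type":"number"}}}}},"required":["moves"]}

```bash
mkdir -p pics; cat > h.py <<'E'
import numpy as np, cv2
from workcell import env, imaging, ticket
def grab(name,tag):
    d=imaging.get_image(name); np.savez(f'{tag}.npz',**d)
    cv2.imwrite(f'pics/{tag}.png',d['img'][:,:,::-1]); return d
def load(tag): return dict(np.load(f'{tag}.npz'))
def cloud(d):
    z=d['z_map']; v,u=np.mgrid[0:z.shape[0],0:z.shape[1]]
    x=(u-d['cx'])/d['fx']*z; y=(v-d['cy'])/d['fy']*z
    P=np.stack([x,-y,-z],-1); E=d['extrinsics']
    W=(P-E[:3,3])@E[:3,:3]; W[z==0]=np.nan
    return W
E
python3 - <<'E'
from h import *
for n in ['scene','top']:
    d=grab(n,n+'0'); print(n,{k:d[k] for k in d if k not in('img','z_map')})
print(env.state())
E
```

```text
scene {'fx': 431.99423286339663, 'fy': 431.99423286339663, 'cx': 266.6111344917976, 'cy': 215.01969292350427, 'extrinsics': array([[ 5.57614424e-01,  8.30062502e-01,  7.89911501e-03,
        -3.60693424e+02],
       [-6.87692054e-01,  4.56602268e-01,  5.64441324e-01,
         3.81794539e+02],
       [ 4.64914824e-01, -3.20172782e-01,  8.25435398e-01,
        -1.54539230e+03],
       [ 0.00000000e+00,  0.00000000e+00,  0.00000000e+00,
         1.00000000e+00]])}
top {'fx': 397.20631650472546, 'fy': 397.20631650472546, 'cx': 280.6106565888763, 'cy': 207.66087371360527, 'extrinsics': array([[-5.98199414e-02, -9.98198964e-01, -4.51692459e-03,
         2.18865090e+01],
       [ 9.77926025e-01, -5.95113883e-02,  2.00297491e-01,
        -6.37506098e+02],
       [-2.00205556e-01,  7.56456606e-03,  9.79724713e-01,
        -1.17352299e+03],
       [ 0.00000000e+00,  0.00000000e+00,  0.00000000e+00,
         1.00000000e+00]])}
{'time': 0.1, 'joint_positions': array([-6.96143911e+01,  1.79993418e+01, -2.74848157e+00,  6.93406301e+01,
        7.46684077e-04,  9.00002032e+01]), 'dq': array([-0.00054912, -0.04001583,  0.27894503, -0.06706397,  0.0245931 ,
       -0.13253553]), 'joint_efforts': array([ 1.48131694e-04, -5.40766776e+01,  3.40541017e+01,  1.11879094e-02,
       -2.71210723e-05, -1.25278962e-05]), 'tcp_pos': array([ 208.8228173 , -561.92722877,  230.52927196]), 'orientation': array([[ 3.48332877e-01, -5.25547394e-04,  9.37370754e-01],
       [-9.37369630e-01,  1.45165387e-03,  3.48333273e-01],
       [-1.54380353e-03, -9.99998808e-01,  1.30266041e-05]]), 'contact_force': array([ 0.94858685, -0.17026129,  0.32923314]), 'ft_torque': array([ 0.05327059, -0.00233741, -0.01149274]), 'gripper_width': 85.66098908243666}
```

View pics/scene0.png

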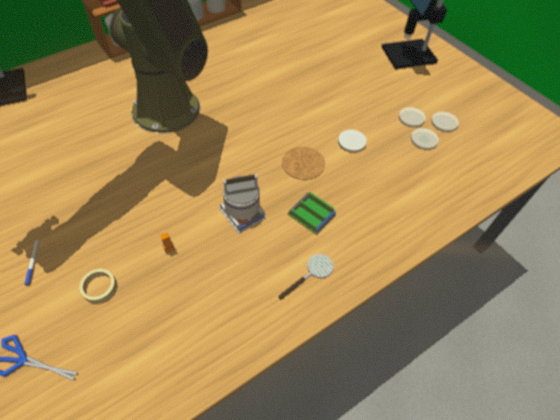

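View pics/top0.png

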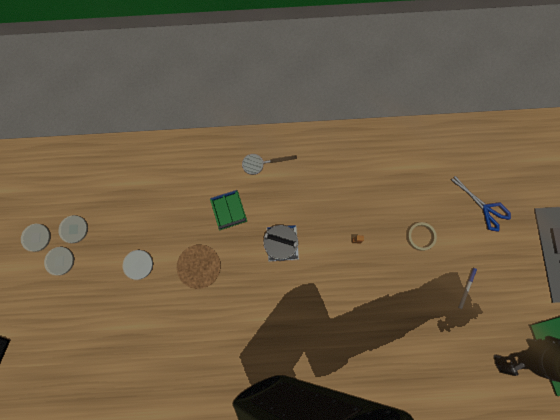

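The scene shows the pot on the grey holder at top-image (281,242). The green holder-shaped thing at (229,209) is a decoy. The mat is at (199,266), the spacer at (357,239), the tape roll at (422,236) and the magnifier at (254,164). Next I'll enlarge these and measure.

```bash
python3 - <<'E'
from h import *
d=load('top0'); im=d['img'][:,:,::-1]
c=im[180:300,150:390]; c=cv2.convertScaleAbs(cv2.resize(c,None,fx=3.3,fy=3.3,interpolation=cv2.INTER_CUBIC),alpha=1.5)
cv2.imwrite('pics/topcrop.png',c)
s=load('scene0'); c=s['img'][140:270,140:340,::-1]
cv2.imwrite('pics/scenecrop.png',cv2.resize(c,None,fx=4,fy=4,interpolation=cv2.INTER_CUBIC))
W=cloud(d); 
for u,v in [(199,266),(281,242),(229,209),(357,239),(354,236),(422,236),(170,300),(320,230),(254,164),(138,264)]:
    print((u,v),W[v,u].round(1))
# pot: z>90
for nm,t in [('top',d),('scene',s)]:
    w=cloud(t); 
    reg=(w[...,0]>350)&(w[...,0]<750)&(w[...,1]<150)&(w[...,1]>-350)
    for lo,hi in [(145,165),(96,112)]:
        m=reg&(w[...,2]>lo)&(w[...,2]<hi); p=w[m]
        if len(p)>5:
            r=cv2.minAreaRect(p[:,:2].astype(np.float32)); print(nm,lo,len(p),p.mean(0).round(1),r)
    m=reg&(w[...,2]>60)&(w[...,2]<90)&(w[...,1]<-150); 
    if m.any(): print('spacer',m.sum(),w[m].mean(0), cv2.minAreaRect(w[m][:,:2].astype(np.float32)))
E
```

```text
(199, 266) [476.5 252.5   8.3]
(281, 242) [520.1 -11.  153.8]
(229, 209) [655.6 151.7   5. ]
(357, 239) [ 523.6 -240.9   82.6]
(354, 236) [ 542.4 -247.2    5.8]
(422, 236) [ 529.5 -466.4    2.7]
(170, 300) [376.7 347.2  -0.7]
(320, 230) [ 568.8 -139.9    3. ]
(254, 164) [802.7  62.7   9.2]
(138, 264) [493.8 443.1  16. ]
top 145 148 [527.1  -9.4 154.6] ((527.4683837890625, -9.106143951416016), (91.83177947998047, 12.515378952026367), 69.76280975341797)
top 96 785 [525.2  -9.  106.6] ((527.1820678710938, -8.350444793701172), (101.31243133544922, 102.0058364868164), 86.5890884399414)
spacer 45 [ 528.02062565 -249.74545157   76.85361891] ((528.4544067382812, -250.66827392578125), (20.578210830688477, 16.07086944580078), 85.25402069091797)
scene 145 171 [531.5 -11.4 151.8] ((530.9893188476562, -10.572502136230469), (92.01893615722656, 15.730977058410645), 70.73766326904297)
scene 96 720 [542.4 -15.6 104.7] ((536.6533203125, -10.981063842773438), (96.75558471679688, 98.51296997070312), 24.560564041137695)
spacer 66 [ 533.52470638 -253.32465414   72.65833934] ((531.7845458984375, -253.19082641601562), (20.910058975219727, 17.294139862060547), 85.87054443359375)
```

View pics/topcrop.png

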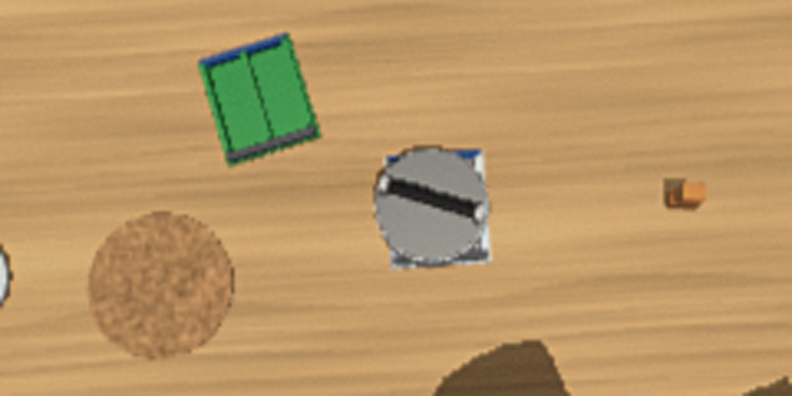

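View pics/scenecrop.png

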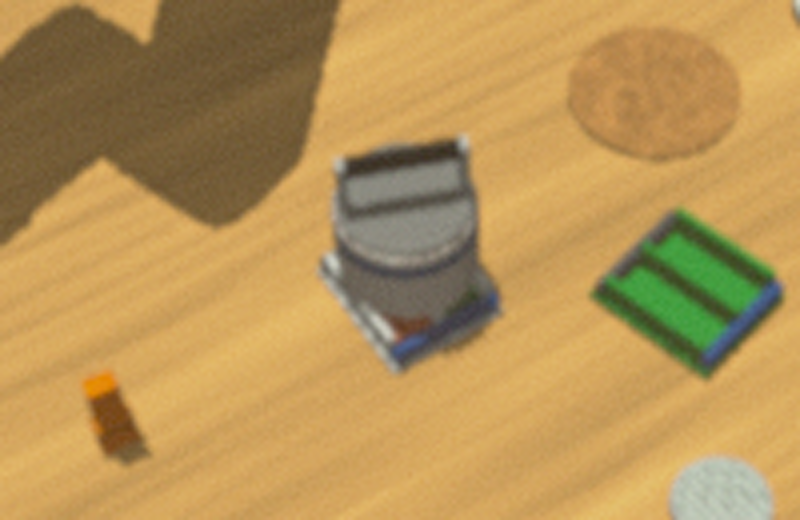

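```bash
cat > plan.py <<'E'
# usage: plan.py x0 y0 z0 yaw0  x y z yaw  -> moves in tool axes
import sys,numpy as np
a=list(map(float,sys.argv[1:])); p0=np.array(a[:3]);w0=a[3];p1=np.array(a[4:7]);w1=a[7]
r=np.radians(w0);d=p1-p0
x=np.array([np.cos(r),np.sin(r),0]);z=np.array([-np.sin(r),np.cos(r),0])
print('dx %.2f dy %.2f dz %.2f cm spin %.4f'%(d@x/10,-d[2]/10,d@z/10,-np.radians(w1-w0)))
E
python3 plan.py 209.0 -562.42 231.3 -69.614 528 -10 231.3 -20.2
```

```text
dx -40.67 dy -0.00 dz 49.15 cm spin -0.8624
```

>>> jog_arm(
  moves=[
    {"grip": 1,"dx": -40.67,"dy": 0,"dz": 49.15,"spin": -0.8624},
    {"grip": 1,"dx": -40.67,"dy": 0,"dz": 49.15,"spin": -0.8624},
    {"grip": 1,"dx": -40.67,"dy": 0,"dz": 49.15,"spin": -0.8624},
    {"grip": 1,"dx": -40.67,"dy": 0,"dz": 49.15,"spin": -0.8624},
    {"grip": 1,"dx": -40.67,"dy": 0,"dz": 49.15,"spin": -0.8624},
    {"grip": 1,"dx": -40.67,"dy": 0,"dz": 49.15,"spin": -0.8624},
    {"grip": 1,"dx": -40.67,"dy": 0,"dz": 49.15,"spin": -0.8624},
    {"grip": 1,"dx": -40.67,"dy": 0,"dz": 49.15,"spin": -0.8624},
    {"grip": 1,"dx": -40.67,"dy": 0,"dz": 49.15,"spin": -0.8624},
    {"grip": 1,"dx": -40.67,"dy": 0,"dz": 49.15,"spin": -0.8624},
    {"grip": 1,"dx": -40.67,"dy": 0,"dz": 49.15,"spin": -0.8624},
    {"grip": 1,"dx": -40.67,"dy": 0,"dz": 49.15,"spin": -0.8624},
  ],
)

```text
time: 1.3
tcp_pos: [509.5, -40.8, 231.1]
orientation: [[0.939, -0.0, 0.345], [-0.345, -0.0, 0.939], [-0.0, -1.0, -0.0]]
contact_force: [0.2, -1.4, 0.7]
gripper_width: 85.5
```

```bash
python3 plan.py 509 -42.5 231.3 -20.2 528 -10 231.3 -20.2
```

```text
dx 0.66 dy -0.00 dz 3.71 cm spin -0.0000
```

>>> jog_arm(
  moves=[
    {"grip": 1,"dx": 0.66,"dz": 3.71},
    {"grip": 1,"dx": 0.66,"dz": 3.71},
    {"grip": 1,"dx": 0.66,"dz": 3.71},
    {"grip": 1,"dx": 0.66,"dz": 3.71},
  ],
)

```text
schema error: expected keys grip, dx, dy, dz, spin
```

```bash
python3 - <<'E'
from h import *
d=grab('wrist','w1'); s=env.state(); print(s['tcp_pos'],s['orientation'],s['joint_positions'])
W=cloud(d); m=(W[...,2]>146)&(W[...,2]<165)&(np.hypot(W[...,0]-528,W[...,1]+10)<60)
p=W[m].astype(np.float32); print(len(p),p.mean(0) if len(p) else 0, cv2.minAreaRect(p[:,:2]) if len(p) else 0)
E
```

```text
[513.0954918  -34.66950508 230.98806579] [[ 9.40441029e-01  2.59490418e-03  3.39946963e-01]
 [-3.39956133e-01  5.10061193e-03  9.40427462e-01]
 [ 7.06381621e-04 -9.99983625e-01  5.67897832e-03]] [ -4.05990348   8.63896725 -14.61966112  66.61375645   0.30203782
 105.8145246 ]Traceback (most recent call last):
  File "<stdin>", line 4, in <module>
cv2.error: OpenCV(4.12.0) /io/opencv/modules/imgproc/src/convhull.cpp:143: error: (-215:Assertion failed) total >= 0 && (depth == CV_32F || depth == CV_32S) in function 'convexHull'
```

View pics/w1.png

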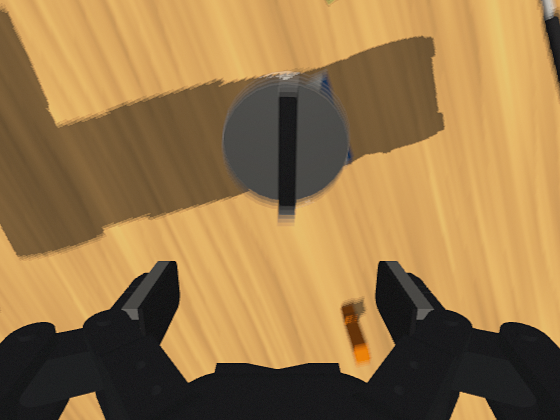

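The wrist view shows the handle bar vertical at about (288,150), so it is square to the jaws. The arm had not settled when the picture was taken, so I'll let it settle and then correct.

>>> jog_arm(
  moves=[
    {"grip": 1,"dx": 0,"dy": 0,"dz": 0,"spin": 0},
    {"grip": 1,"dx": 0,"dy": 0,"dz": 0,"spin": 0},
    {"grip": 1,"dx": 0,"dy": 0,"dz": 0,"spin": 0},
  ],
)

```text
time: 1.65
tcp_pos: [508.3, -43.8, 231.1]
orientation: [[0.938, -0.001, 0.347], [-0.347, -0.0, 0.938], [-0.001, -1.0, -0.0]]
contact_force: [-0.8, -0.2, 0.5]
gripper_width: 85.2
```

```bash
python3 - <<'E'
from h import *
d=grab('wrist','w2'); s=env.state(); print(s['tcp_pos'],s['orientation'][:,0],d['z_map'][150,288],d['fx'])
W=cloud(d); print(W[150,288],W[150,250])
m=(W[...,2]>146)&(W[...,2]<165)&(np.hypot(W[...,0]-528,W[...,1]+10)<60)
p=W[m].astype(np.float32); print(len(p),p.mean(0) if len(p) else 0, cv2.minAreaRect(p[:,:2]) if len(p) else 0)
E
```

```text
[508.38617093 -44.02833548 231.21416724] [ 9.37798483e-01 -3.47179834e-01 -4.09648474e-04] 218.33525 335.54796486371316
[529.91207378  -5.62381374 154.08911372] [500.85058256  -1.78382651 106.17544927]Traceback (most recent call last):
  File "<stdin>", line 5, in <module>
cv2.error: OpenCV(4.12.0) /io/opencv/modules/imgproc/src/convhull.cpp:143: error: (-215:Assertion failed) total >= 0 && (depth == CV_32F || depth == CV_32S) in function 'convexHull'
```

```bash
python3 - <<'E'
from h import *
d=load('w2');W=cloud(d)
m=(W[...,2]>146)&(W[...,2]<165)&(np.hypot(W[...,0]-528,W[...,1]+10)<60)
p=np.ascontiguousarray(W[m][:,:2].astype(np.float32)); print(len(p),p.mean(0),cv2.minAreaRect(p))
m=(W[...,2]>100)&(W[...,2]<112)&(np.hypot(W[...,0]-528,W[...,1]+10)<80)
p=np.ascontiguousarray(W[m][:,:2].astype(np.float32)); print(len(p),cv2.minEnclosingCircle(p))
E
python3 plan.py 508.4 -44 231.3 -20.3 528.5 -10 231.3 -20.3
python3 plan.py 508.4 -44 231.3 -20.3 528.5 -10 129 -20.3
```

```text
2551 [528.92914   -5.735747] ((527.998046875, -8.80780029296875), (92.07456970214844, 11.800795555114746), 69.65506744384766)
10097 ((528.0523071289062, -8.5048189163208), 51.07551956176758)
dx 0.71 dy -0.00 dz 3.89 cm spin -0.0000
dx 0.71 dy 10.23 dz 3.89 cm spin -0.0000
```

>>> jog_arm(
  moves=[
    {"grip": 1,"dx": 0.65,"dy": 0,"dz": 3.98,"spin": 0},
    {"grip": 1,"dx": 0.65,"dy": 0,"dz": 3.98,"spin": 0},
    {"grip": 1,"dx": 0.65,"dy": 3,"dz": 3.98,"spin": 0},
    {"grip": 1,"dx": 0.65,"dy": 6,"dz": 3.98,"spin": 0},
    {"grip": 1,"dx": 0.65,"dy": 9,"dz": 3.98,"spin": 0},
    {"grip": 1,"dx": 0.65,"dy": 10.2,"dz": 3.98,"spin": 0},
    {"grip": 1,"dx": 0.65,"dy": 10.2,"dz": 3.98,"spin": 0},
    {"grip": 1,"dx": 0.65,"dy": 10.2,"dz": 3.98,"spin": 0},
  ],
)

```text
time: 2.5
tcp_pos: [529.4, -8.4, 130.3]
orientation: [[0.938, 0.001, 0.346], [-0.346, -0.0, 0.938], [0.001, -1.0, 0.0]]
contact_force: [1.1, 0.1, -0.4]
gripper_width: 85.4
```

```bash
python3 - <<'E'
from h import *
s=env.state();print(s['tcp_pos'],s['contact_force']); d=grab('wrist','w3')
E
```

```text
[529.38808427  -8.38582097 130.33512189] [ 1.05847188  0.05361229 -0.4116701 ]
```

View pics/w3.png

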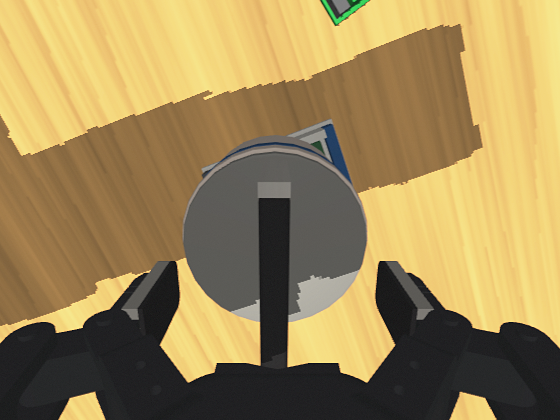

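The bar runs down column 274, between fingers centred on about 278, and the palm is clear. I'll nudge -1 mm and close.

>>> jog_arm(
  moves=[
    {"grip": 1,"dx": -0.1,"dy": 0.1,"dz": 0,"spin": 0},
    {"grip": 0,"dx": -0.1,"dy": 0.1,"dz": 0,"spin": 0},
    {"grip": 0,"dx": -0.1,"dy": 0.1,"dz": 0,"spin": 0},
    {"grip": 0,"dx": -0.1,"dy": 0.1,"dz": 0,"spin": 0},
    {"grip": 0,"dx": -0.1,"dy": 0.1,"dz": 0,"spin": 0},
    {"grip": 0,"dx": -0.1,"dy": 0.1,"dz": 0,"spin": 0},
    {"grip": 0,"dx": -0.1,"dy": 0.1,"dz": 0,"spin": 0},
    {"grip": 0,"dx": -0.1,"dy": 0.1,"dz": 0,"spin": 0},
    {"grip": 0,"dx": -0.1,"dy": 0.1,"dz": 0,"spin": 0},
    {"grip": 0,"dx": -0.1,"dy": 0.1,"dz": 0,"spin": 0},
  ],
)

```text
time: 3.55
tcp_pos: [528.3, -7.4, 128.5]
orientation: [[0.938, 0.001, 0.345], [-0.345, -0.0, 0.938], [0.001, -1.0, 0.0]]
contact_force: [-0.2, -0.5, 1.2]
gripper_width: 11.0
```

>>> jog_arm(
  moves=[
    {"grip": 0,"dx": 0,"dy": -0.5,"dz": 0,"spin": 0},
    {"grip": 0,"dx": 0,"dy": -1.5,"dz": 0,"spin": 0},
    {"grip": 0,"dx": 0,"dy": -3,"dz": 0,"spin": 0},
    {"grip": 0,"dx": 0,"dy": -5,"dz": 0,"spin": 0},
    {"grip": 0,"dx": 0,"dy": -6,"dz": 0,"spin": 0},
    {"grip": 0,"dx": 0,"dy": -6,"dz": 0,"spin": 0},
  ],
)

```text
time: 4.15
tcp_pos: [529.0, -7.4, 190.0]
orientation: [[0.938, 0.003, 0.345], [-0.345, -0.0, 0.938], [0.003, -1.0, 0.001]]
contact_force: [-0.1, 0.2, -3.5]
gripper_width: 10.5
```

```bash
python3 - <<'E'
from h import *
s=env.state();print(s['tcp_pos'],s['contact_force'],s['ft_torque'],s['gripper_width']); d=grab('wrist','w4')
t=load('top0');W=cloud(t);im=cv2.cvtColor(t['img'],cv2.COLOR_RGB2HSV)
# mat: texture brown; segment by height 2..8? print color stats
print(im[266,199],im[300,170],im[255,190],im[250,150])
E
```

```text
[529.0493172   -7.41755002 190.02771439] [-0.07124441  0.24000236 -3.53110559] [ 0.03603337 -0.03480171 -0.0021887 ] 10.482795603874363
[ 15 126 115] [ 17 121 129] [ 15 131 105] [ 17 120 130]
```

View pics/w4.png

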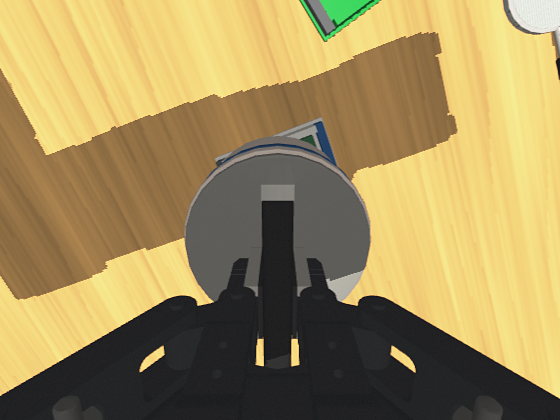

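The pot hangs upright in the jaws with about 3.5 N of weight. Now I'll locate the mat centre.

```bash
python3 - <<'E'
from h import *
def ray(d,pts,h):
    E=d['extrinsics'];R=E[:3,:3];c=-R.T@E[:3,3];pts=np.asarray(pts,float)
    v=np.c_[(pts[:,0]-d['cx'])/d['fx'],-(pts[:,1]-d['cy'])/d['fy'],-np.ones(len(pts))]@R
    return c+v*((h-c[2])/v[:,2])[:,None]
for n,(u,v),R in [('top0',(199,266),40),('scene0',(304,162),40)]:
    d=load(n); hsv=cv2.cvtColor(cv2.GaussianBlur(d['img'],(5,5),0),cv2.COLOR_RGB2LAB).astype(float)
    ref=hsv[v-8:v+8,u-8:u+8].reshape(-1,3).mean(0)
    W=cloud(d); near=(np.hypot(*(np.moveaxis(W[...,:2]-W[v,u,:2],-1,0)))<110)
    f=hsv[...,0]-0*hsv[...,1]
    vals=f[near].astype(np.uint8); t,_=cv2.threshold(vals.reshape(-1,1),0,255,cv2.THRESH_OTSU)
    m=(near&(f<t)).astype(np.uint8); m=cv2.morphologyEx(m,cv2.MORPH_OPEN,np.ones((3,3)));m=cv2.morphologyEx(m,cv2.MORPH_CLOSE,np.ones((7,7)))
    cs,_=cv2.findContours(m,cv2.RETR_EXTERNAL,cv2.CHAIN_APPROX_NONE); c=max(cs,key=cv2.contourArea)
    P=ray(d,c[:,0,:],4.); 
    A=np.c_[2*P[:,:2],np.ones(len(P))];s=np.linalg.lstsq(A,(P[:,:2]**2).sum(1),rcond=None)[0]
    print(n,t,cv2.contourArea(c),s[:2],np.sqrt(s[2]+s[:2]@s[:2]),cv2.minEnclosingCircle(P[:,:2].astype(np.float32).copy()))
E
```

```text
top0 107.0 1471.5 [476.25755169 254.49870369] 68.57768351610031 ((476.167236328125, 253.71792602539062), 71.7851333618164)
scene0 169.0 1107.5 [480.68748829 252.9500445 ] 70.02307686344409 ((481.0931396484375, 252.8526153564453), 73.3849868774414)
```

```bash
python3 plan.py 529 -7.4 190 -20.2 477.2 255.2 190 -20.2
```

```text
dx -13.93 dy -0.00 dz 22.86 cm spin -0.0000
```

>>> jog_arm(
  moves=[
    {"grip": 0,"dx": -0.7,"dy": 0,"dz": 1.14,"spin": 0},
    {"grip": 0,"dx": -2.1,"dy": 0,"dz": 3.43,"spin": 0},
    {"grip": 0,"dx": -4.2,"dy": 0,"dz": 6.86,"spin": 0},
    {"grip": 0,"dx": -6.3,"dy": 0,"dz": 10.3,"spin": 0},
    {"grip": 0,"dx": -8.4,"dy": 0,"dz": 13.7,"spin": 0},
    {"grip": 0,"dx": -10.5,"dy": 0,"dz": 17.1,"spin": 0},
    {"grip": 0,"dx": -12.4,"dy": 0,"dz": 20.4,"spin": 0},
    {"grip": 0,"dx": -13.5,"dy": 0,"dz": 22.2,"spin": 0},
    {"grip": 0,"dx": -13.93,"dy": 0,"dz": 22.86,"spin": 0},
    {"grip": 0,"dx": -13.93,"dy": 0,"dz": 22.86,"spin": 0},
    {"grip": 0,"dx": -13.93,"dy": 0,"dz": 22.86,"spin": 0},
    {"grip": 0,"dx": -13.93,"dy": 0,"dz": 22.86,"spin": 0},
  ],
)

```text
time: 5.4
tcp_pos: [476.2, 254.2, 188.1]
orientation: [[0.938, -0.0, 0.347], [-0.347, -0.001, 0.938], [-0.0, -1.0, -0.001]]
contact_force: [0.1, 0.8, -3.4]
gripper_width: 11.0
```

```bash
python3 - <<'E'
from h import *
s=env.state();print(s['tcp_pos'],s['contact_force'],s['ft_torque'],s['gripper_width']); d=grab('wrist','w5');grab('top','top5');grab('scene','scene5')
t=load('top5')
c=t['img'][180:300,150:390,::-1]; c=cv2.convertScaleAbs(cv2.resize(c,None,fx=3.3,fy=3.3,interpolation=cv2.INTER_CUBIC),alpha=1.5)
cv2.imwrite('pics/topcrop5.png',c)
E
```

```text
[476.20083528 254.15471798 188.05801213] [ 0.09471281  0.766192   -3.42538352] [-0.05743835 -0.01076266 -0.03994611] 11.049947444811485
```

View pics/w5.png

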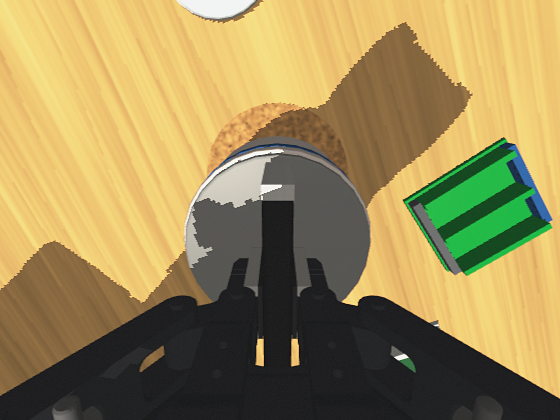

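View pics/topcrop5.png

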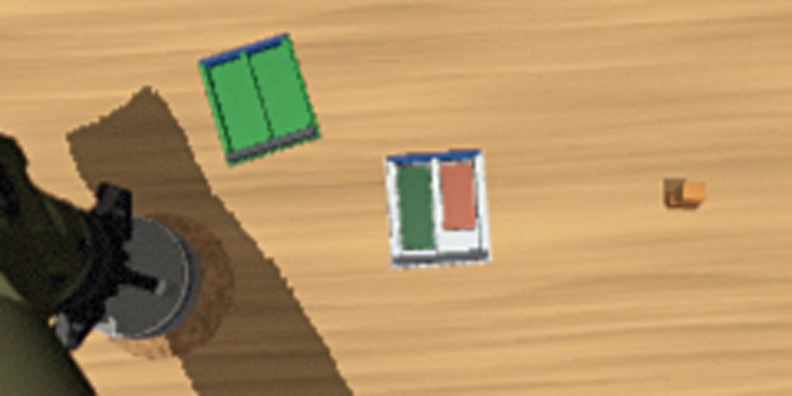

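View pics/scene5.png

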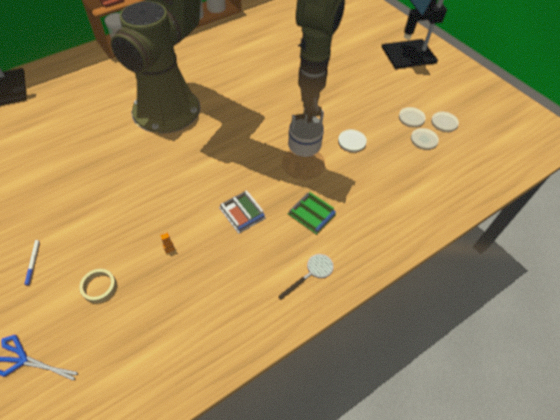

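```bash
python3 - <<'E'
from h import *
d=load('w5');E=d['extrinsics'];R=E[:3,:3];c=-R.T@E[:3,3]
def ray(u,v,h):
    r=np.array([(u-d['cx'])/d['fx'],-(v-d['cy'])/d['fy'],-1])@R
    return c+r*((h-c[2])/r[2])
P=[ray(*p,4.) for p in [(278,103),(208,160),(347,160),(237,112),(318,110)]]
print(np.round(P,1)); Q=np.array(P)[:,:2]
from scipy.optimize import least_squares
print(least_squares(lambda s:np.hypot(*(Q-s).T)-70,[477,254]))
c2=d['img'][60:220,160:400,::-1];cv2.imwrite('pics/w5c.png',cv2.resize(c2,None,fx=3,fy=3))
W=cloud(d);m=(np.abs(W[...,2]-168)<6)&(np.hypot(W[...,0]-476,W[...,1]-254)<70);p=np.ascontiguousarray(W[m][:,:2].astype(np.float32));print('lid',len(p),cv2.minEnclosingCircle(p), W[m][:,2].mean())
E
```

```text
[[502.  321.8   4. ]
 [419.4 295.5   4. ]
 [546.8 248.4   4. ]
 [463.2 327.6   4. ]
 [535.  303.    4. ]]
     message: `gtol` termination condition is satisfied.
     success: True
      status: 1
         fun: [-2.259e+00 -2.974e-01 -8.925e-01  8.971e-01  2.053e+00]
           x: [ 4.784e+02  2.583e+02]
        cost: 5.502745800676114
         jac: [[-3.484e-01 -9.373e-01]
               [ 8.463e-01 -5.328e-01]
               [-9.896e-01  1.435e-01]
               [ 2.154e-01 -9.765e-01]
               [-7.851e-01 -6.193e-01]]
        grad: [-7.530e-09 -8.026e-09]
  optimality: 8.025585150645493e-09
 active_mask: [ 0.000e+00  0.000e+00]
        nfev: 5
        njev: 5
lid 15309 ((475.9725036621094, 253.2677764892578), 49.87623596191406) 165.081399319419
```

View pics/w5c.png

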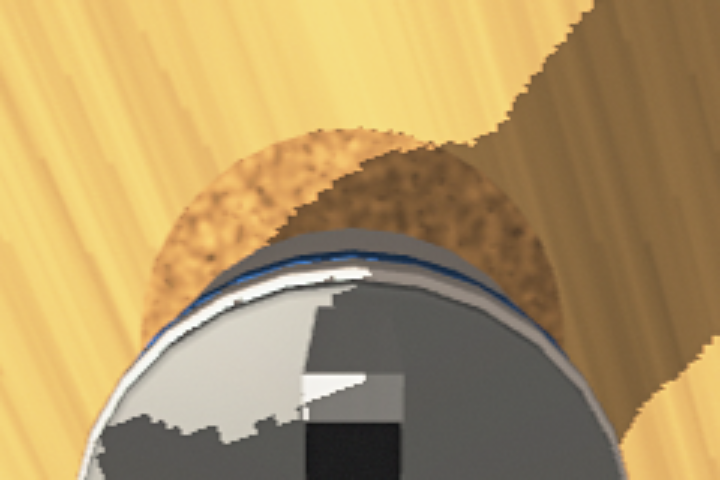

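>>> jog_arm(
  moves=[
    {"grip": 0,"dx": 0.07,"dy": 1,"dz": 0.24,"spin": 0},
    {"grip": 0,"dx": 0.07,"dy": 3,"dz": 0.24,"spin": 0},
    {"grip": 0,"dx": 0.07,"dy": 5,"dz": 0.24,"spin": 0},
    {"grip": 0,"dx": 0.07,"dy": 6.5,"dz": 0.24,"spin": 0},
    {"grip": 0,"dx": 0.07,"dy": 7.5,"dz": 0.24,"spin": 0},
    {"grip": 0,"dx": 0.07,"dy": 8.0,"dz": 0.24,"spin": 0},
    {"grip": 0,"dx": 0.07,"dy": 8.2,"dz": 0.24,"spin": 0},
    {"grip": 0,"dx": 0.07,"dy": 8.2,"dz": 0.24,"spin": 0},
    {"grip": 0,"dx": 0.07,"dy": 8.2,"dz": 0.24,"spin": 0},
  ],
)

```text
time: 6.45
tcp_pos: [478.2, 257.5, 107.0]
orientation: [[0.938, 0.001, 0.345], [-0.345, 0.001, 0.938], [0.001, -1.0, 0.001]]
contact_force: [1.1, 0.1, -2.1]
gripper_width: 10.8
```

>>> jog_arm(
  moves=[
    {"grip": 0,"dx": 0,"dy": 0.05,"dz": 0,"spin": 0},
    {"grip": 0,"dx": 0,"dy": 0.1,"dz": 0,"spin": 0},
    {"grip": 0,"dx": 0,"dy": 0.15,"dz": 0,"spin": 0},
    {"grip": 0,"dx": 0,"dy": 0.2,"dz": 0,"spin": 0},
    {"grip": 0,"dx": 0,"dy": 0.2,"dz": 0,"spin": 0},
  ],
)

```text
time: 6.95
tcp_pos: [477.6, 257.2, 104.2]
orientation: [[0.938, -0.0, 0.345], [-0.345, -0.0, 0.938], [-0.0, -1.0, -0.0]]
contact_force: [-1.4, -0.2, -2.7]
gripper_width: 10.6
```

>>> jog_arm(
  moves=[
    {"grip": 0,"dx": 0,"dy": 0.05,"dz": 0,"spin": 0},
    {"grip": 0,"dx": 0,"dy": 0.1,"dz": 0,"spin": 0},
    {"grip": 0,"dx": 0,"dy": 0.15,"dz": 0,"spin": 0},
    {"grip": 0,"dx": 0,"dy": 0.15,"dz": 0,"spin": 0},
  ],
)

```text
time: 7.35
tcp_pos: [477.6, 257.2, 102.7]
orientation: [[0.938, -0.0, 0.345], [-0.345, -0.0, 0.938], [-0.0, -1.0, -0.0]]
contact_force: [-0.8, 0.0, -3.0]
gripper_width: 10.8
```

>>> jog_arm(
  moves=[
    {"grip": 0,"dx": 0,"dy": 0.03,"dz": 0,"spin": 0},
    {"grip": 0,"dx": 0,"dy": 0.06,"dz": 0,"spin": 0},
    {"grip": 0,"dx": 0,"dy": 0.1,"dz": 0,"spin": 0},
    {"grip": 0,"dx": 0,"dy": 0.1,"dz": 0,"spin": 0},
  ],
)

```text
time: 7.75
tcp_pos: [477.8, 257.3, 102.5]
orientation: [[0.938, 0.0, 0.345], [-0.345, 0.0, 0.938], [0.0, -1.0, 0.0]]
contact_force: [-2.6, -1.6, 4.5]
gripper_width: 11.0
```

Contact: the vertical force went from -3 to +4.5 N at the expected height. I'll release and rise.

>>> jog_arm(
  moves=[
    {"grip": 0.5,"dx": 0,"dy": 0,"dz": 0,"spin": 0},
    {"grip": 0.5,"dx": 0,"dy": 0,"dz": 0,"spin": 0},
    {"grip": 0.8,"dx": 0,"dy": 0,"dz": 0,"spin": 0},
    {"grip": 0.8,"dx": 0,"dy": 0,"dz": 0,"spin": 0},
    {"grip": 0.8,"dx": 0,"dy": 0,"dz": 0,"spin": 0},
    {"grip": 0.8,"dx": 0,"dy": -1,"dz": 0,"spin": 0},
    {"grip": 0.8,"dx": 0,"dy": -4,"dz": 0,"spin": 0},
    {"grip": 0.8,"dx": 0,"dy": -8,"dz": 0,"spin": 0},
    {"grip": 0.8,"dx": 0,"dy": -12,"dz": 0,"spin": 0},
    {"grip": 0.8,"dx": 0,"dy": -12,"dz": 0,"spin": 0},
    {"grip": 0.8,"dx": 0,"dy": -12,"dz": 0,"spin": 0},
  ],
)

```text
time: 8.85
tcp_pos: [478.5, 257.7, 223.5]
orientation: [[0.939, 0.003, 0.345], [-0.345, 0.002, 0.939], [0.002, -1.0, 0.002]]
contact_force: [0.5, -0.8, -0.2]
gripper_width: 68.3
```

```bash
python3 - <<'E'
from h import *
s=env.state();print(s['tcp_pos'],s['contact_force'],s['gripper_width']); d=grab('wrist','w6')
W=cloud(d);m=(np.abs(W[...,2]-80)<6)&(np.hypot(W[...,0]-477,W[...,1]-255)<70);p=np.ascontiguousarray(W[m][:,:2].astype(np.float32));print('lid',len(p),cv2.minEnclosingCircle(p), W[m][:,2].mean())
t=load('top5');W=cloud(t);S=load('scene5');
c=t['img'][220:265,260:305,::-1];cv2.imwrite('pics/hold.png',cv2.convertScaleAbs(cv2.resize(c,None,fx=12,fy=12,interpolation=cv2.INTER_CUBIC),alpha=1.5))
c=S['img'][180:240,210:275,::-1];cv2.imwrite('pics/hold2.png',cv2.resize(c,None,fx=9,fy=9,interpolation=cv2.INTER_CUBIC))
E
```

```text
[478.54438409 257.743247   223.5034016 ] [ 0.47418378 -0.75009175 -0.21913291] 68.34335056658796
lid 8034 ((478.1454772949219, 256.89276123046875), 50.672000885009766) 79.49586015467963
```

View pics/w6.png

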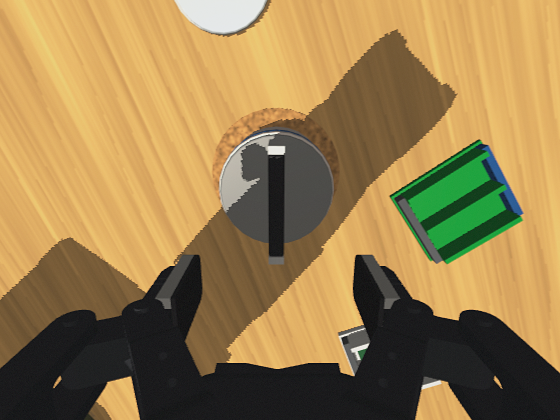

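View pics/hold.png

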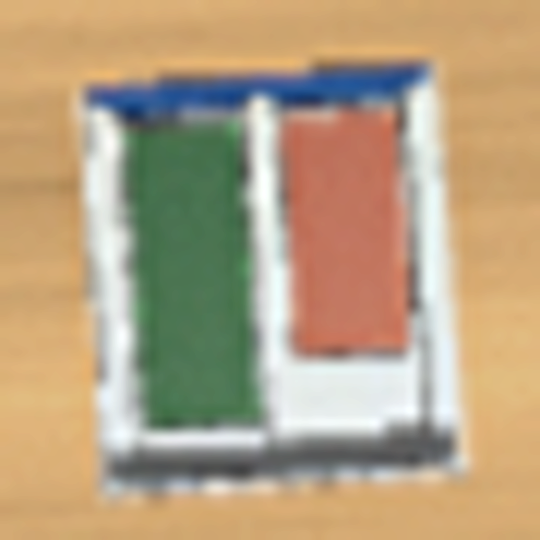

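The pot stands upright on the mat, with the lid at z = 79.5 (80 expected). The red-brown tile is in the -y bay with the wide gap behind it, and the green tile is in the +y bay. I'll look at the holder from the wrist on the way to the spacer.

```bash
python3 plan.py 478.3 257.6 223 -20.2 525 -65 190 -5
```

```text
dx 15.52 dy 3.30 dz -28.66 cm spin -0.2653
```

>>> jog_arm(
  moves=[
    {"grip": 0.8,"dx": 2.6,"dy": 0,"dz": -4.2,"spin": 0},
    {"grip": 0.8,"dx": 5.0,"dy": 0,"dz": -8.6,"spin": -0.05},
    {"grip": 0.8,"dx": 15.52,"dy": 0,"dz": -28.66,"spin": -0.2653},
    {"grip": 0.8,"dx": 15.52,"dy": 0,"dz": -28.66,"spin": -0.2653},
    {"grip": 0.8,"dx": 15.52,"dy": 0,"dz": -28.66,"spin": -0.2653},
    {"grip": 0.8,"dx": 15.52,"dy": 3.3,"dz": -28.66,"spin": -0.2653},
    {"grip": 0.8,"dx": 15.52,"dy": 3.3,"dz": -28.66,"spin": -0.2653},
    {"grip": 0.8,"dx": 15.52,"dy": 3.3,"dz": -28.66,"spin": -0.2653},
    {"grip": 0.8,"dx": 15.52,"dy": 3.3,"dz": -28.66,"spin": -0.2653},
    {"grip": 0.8,"dx": 15.52,"dy": 3.3,"dz": -28.66,"spin": -0.2653},
    {"grip": 0.8,"dx": 15.52,"dy": 3.3,"dz": -28.66,"spin": -0.2653},
    {"grip": 0.8,"dx": 15.52,"dy": 3.3,"dz": -28.66,"spin": -0.2653},
  ],
)

```text
time: 10.1
tcp_pos: [524.6, -64.2, 189.2]
orientation: [[0.996, 0.001, 0.085], [-0.085, 0.0, 0.996], [0.001, -1.0, 0.0]]
contact_force: [-0.9, 0.5, -0.2]
gripper_width: 68.4
```

```bash
python3 - <<'E'
from h import *
s=env.state();print(s['tcp_pos'],s['dq'].round(1)); d=grab('wrist','w7'); grab('top','top7')
c=d['img'];W=cloud(d)
cv2.imwrite('pics/w7b.png',cv2.resize(c[:,:,::-1],(784,588)))
print(env.state()['tcp_pos'])
E
```

```text
[524.59461283 -64.19484692 189.20263231] [-0.3 -0.1  0.  -0.1 -0.   0. ]
[524.57338808 -64.47869594 189.15025787]
```

View pics/w7.png

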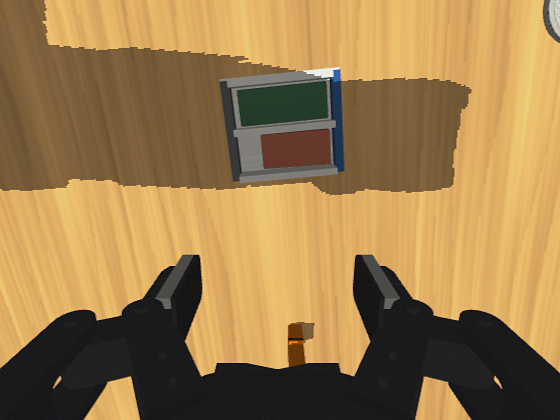

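The holder is in clear view: red tile at (295,148), gap at (250,152) behind it, blue fence on the right. The spacer is at (297,342). Next I'll measure the holder pose.

```bash
cat > hold.py <<'E'
from h import *
import sys
def rect(P): return cv2.minAreaRect(np.ascontiguousarray(P[:,:2].astype(np.float32)))
def measure(d,tag):
    W=cloud(d);hsv=cv2.cvtColor(d['img'],cv2.COLOR_RGB2HSV);h,s,v=[hsv[...,i].astype(int) for i in range(3)]
    reg=np.hypot(W[...,0]-528,W[...,1]+9)<85
    m=reg&(W[...,2]>25)&(W[...,2]<36); print(tag,'rails',m.sum(),rect(W[m]),W[m][:,2].mean())
    m=reg&(W[...,2]>12)&(W[...,2]<36); print(tag,'all>12',m.sum(),rect(W[m]))
    for n,mm,z in [('red',(h<12)&(s>110),18),('green',(h>50)&(h<90)&(s>70),18),('blue',(h>100)&(h<130)&(s>120),20)]:
        m=reg&mm&(np.abs(W[...,2]-z)<5); m=cv2.morphologyEx(m.astype(np.uint8),cv2.MORPH_OPEN,np.ones((2,2)))>0
        if m.sum()>10: print(tag,n,m.sum(),rect(W[m]),W[m].mean(0).round(1))
if __name__=='__main__':
    for t in sys.argv[1:]: measure(load(t),t)
E
python3 hold.py w7 top7 scene5
```

```text
w7 rails 2319 ((535.22119140625, -13.841575622558594), (89.96490478515625, 90.160888671875), 0.5636232495307922) 29.410188843253323
w7 all>12 10313 ((535.2930297851562, -13.849468231201172), (106.21133422851562, 90.18321990966797), 0.5336564779281616)
w7 red 2302 ((546.3907470703125, -36.11993408203125), (34.098960876464844, 64.81389617919922), 89.97176361083984) [nan nan nan]
w7 green 3170 ((nan, nan), (0.0, 0.0), 0.0) [nan nan nan]
w7 blue 801 ((nan, nan), (0.0, 0.0), 0.0) [nan nan nan]
top7 rails 66 ((536.74267578125, 8.06757926940918), (94.0527572631836, 44.81574630737305), 0.27217283844947815) 30.876029490777153
top7 all>12 379 ((534.8161010742188, 8.436300277709961), (45.08720016479492, 107.38163757324219), 89.4728775024414)
top7 green 171 ((nan, nan), (0.0, 0.0), 0.0) [nan nan nan]
top7 blue 12 ((nan, nan), (0.0, 0.0), 0.0) [nan nan nan]
scene5 rails 200 ((540.7545166015625, -15.430831909179688), (98.93568420410156, 91.20589447021484), 0.508558452129364) 29.530553848065665
scene5 all>12 916 ((537.0546264648438, -16.263988494873047), (109.0887680053711, 92.46995544433594), 1.1912853717803955)
scene5 red 149 ((551.5697631835938, -32.156211853027344), (29.30051040649414, 59.84052276611328), 89.87732696533203) [552.2 -32.5  17.4]
scene5 green 50 ((542.9874877929688, 10.898924827575684), (22.61601448059082, 71.28274536132812), 84.89473724365234) [545.2   7.9  17.6]
```

```bash
cat > ortho.py <<'E'
from h import *
def ortho(d,x0,x1,y0,y1,z,s,out):
    E=d['extrinsics'];c=np.array([[x0,y0],[x1,y0],[x1,y1],[x0,y1]],float)
    P=np.c_[c,np.full(4,z)]@E[:3,:3].T+E[:3,3]
    uv=np.c_[d['cx']+d['fx']*P[:,0]/-P[:,2],d['cy']-d['fy']*P[:,1]/-P[:,2]].astype(np.float32)
    dst=np.array([[0,(y1-y0)*s],[(x1-x0)*s,(y1-y0)*s],[(x1-x0)*s,0],[0,0]],np.float32)
    im=cv2.warpPerspective(d['img'],cv2.getPerspectiveTransform(uv,dst),(int((x1-x0)*s),int((y1-y0)*s)),flags=cv2.INTER_CUBIC)
    cv2.imwrite(out,cv2.convertScaleAbs(im[:,:,::-1],alpha=1.6)); return im
E
python3 - <<'E'
from ortho import *
d=load('w7')
im=ortho(d,475,600,-70,40,18,6,'pics/o7.png')
# x profile along bay y=-36 +-6
y=-36; r=im[int((40-y-6)*6):int((40-y+6)*6)].mean(0)
for x in range(478,592): print(x,r[(x-475)*6:(x-475)*6+6].mean(0).round().astype(int).tolist(),end=' ')
W=cloud(d)
m=(np.abs(W[...,1]+36)<6)&(W[...,0]>475)&(W[...,0]<600)
o=W[m];o=o[np.argsort(o[:,0])];b=np.round(o[:,0]).astype(int)
print()
for x in range(478,592):
    if (b==x).any(): print(x,np.median(o[b==x,2]).round(1),end='; ')
E
```

```text
478 [122, 94, 57] 479 [121, 93, 56] 480 [121, 93, 56] 481 [109, 85, 56] 482 [71, 64, 56] 483 [52, 54, 56] 484 [55, 56, 56] 485 [55, 56, 56] 486 [55, 55, 56] 487 [55, 56, 56] 488 [56, 56, 56] 489 [51, 51, 52] 490 [38, 39, 39] 491 [75, 74, 72] 492 [124, 122, 117] 493 [132, 130, 124] 494 [129, 127, 122] 495 [129, 127, 122] 496 [129, 127, 122] 497 [129, 127, 122] 498 [129, 127, 122] 499 [129, 127, 122] 500 [129, 127, 122] 501 [129, 127, 122] 502 [129, 127, 122] 503 [129, 128, 122] 504 [129, 127, 122] 505 [129, 128, 122] 506 [129, 128, 122] 507 [129, 127, 122] 508 [129, 127, 122] 509 [129, 128, 122] 510 [130, 128, 123] 511 [130, 129, 123] 512 [115, 104, 99] 513 [98, 58, 46] 514 [101, 53, 40] 515 [101, 55, 42] 516 [101, 55, 42] 517 [101, 56, 43] 518 [101, 55, 42] 519 [101, 56, 42] 520 [101, 56, 43] 521 [101, 56, 43] 522 [102, 55, 43] 523 [102, 56, 43] 524 [101, 55, 43] 525 [101, 55, 42] 526 [101, 55, 43] 527 [101, 55, 42] 528 [101, 56, 43] 529 [102, 56, 43] 530 [101, 55, 42] 531 [101, 55, 42] 532 [102, 56, 43] 533 [101, 55, 42] 534 [101, 56, 42] 535 [102, 56, 42] 536 [102, 56, 43] 537 [102
[... 1329 characters left out ...]
8; 518 18.1; 519 17.5; 520 17.6; 521 17.5; 522 17.7; 523 17.4; 524 17.6; 525 17.0; 526 17.5; 527 17.6; 528 17.8; 529 17.3; 530 17.7; 531 17.0; 532 17.4; 533 17.6; 534 17.9; 535 17.6; 536 17.3; 537 17.4; 538 17.6; 539 17.4; 540 17.2; 541 17.6; 542 17.0; 543 17.8; 544 17.4; 545 17.4; 546 18.1; 547 17.4; 548 17.2; 549 17.6; 550 17.6; 551 17.9; 552 17.4; 553 18.0; 554 17.4; 555 17.3; 556 17.2; 557 17.8; 558 17.5; 559 17.3; 560 17.6; 561 17.4; 562 17.5; 563 17.0; 564 17.8; 565 17.5; 566 17.7; 567 17.3; 568 17.6; 569 18.0; 570 17.8; 571 17.9; 572 17.1; 573 17.9; 574 17.5; 575 17.4; 576 17.7; 577 16.9; 579 5.7; 580 9.8; 581 19.1; 582 19.6; 583 19.8; 584 19.6; 585 19.3; 586 20.1; 587 19.8; 588 19.6;
```

View pics/o7.png

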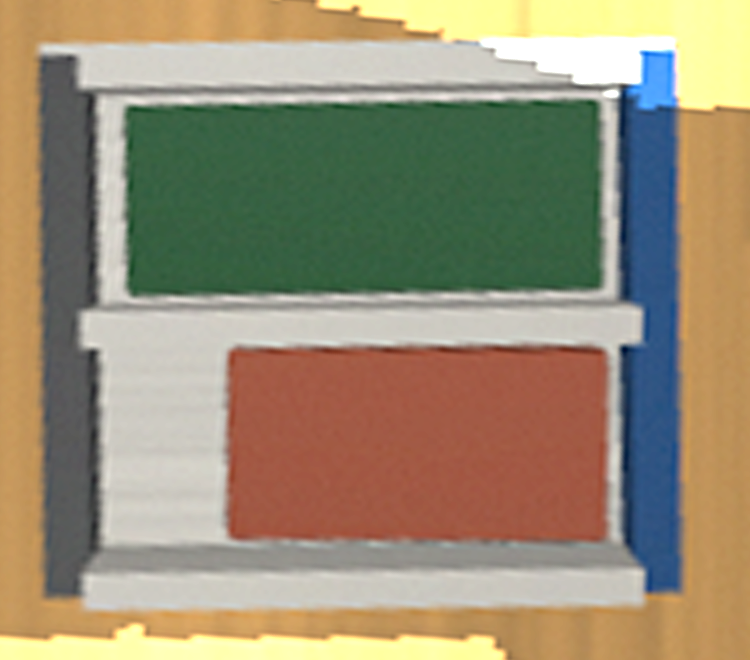

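Gap: back wall face at x≈490.3 and tile rear at x≈512.5, so 22 mm wide with its middle at x≈501.4. The bay centre is at y≈-35.3 and the yaw is about +0.8°. Next, the spacer.

```bash
python3 - <<'E'
from hold import *
d=load('w7');W=cloud(d)
m=(np.hypot(W[...,0]-530,W[...,1]+250)<40)&(W[...,2]>68)&(W[...,2]<84);print(m.sum(), rect(W[m]) if m.sum()>5 else 0)
E
python3 plan.py 524.6 -64.5 189.2 -4.9 528 -305 170 -4.9
```

```text
0 0
dx 2.39 dy 1.92 dz -23.93 cm spin -0.0000
```

>>> jog_arm(
  moves=[
    {"grip": 0.8,"dx": 2.39,"dy": 0.5,"dz": -23.93,"spin": 0},
    {"grip": 0.8,"dx": 2.39,"dy": 1.0,"dz": -23.93,"spin": 0},
    {"grip": 0.8,"dx": 2.39,"dy": 1.92,"dz": -23.93,"spin": 0},
    {"grip": 0.8,"dx": 2.39,"dy": 1.92,"dz": -23.93,"spin": 0},
    {"grip": 0.8,"dx": 2.39,"dy": 1.92,"dz": -23.93,"spin": 0},
    {"grip": 0.8,"dx": 2.39,"dy": 1.92,"dz": -23.93,"spin": 0},
    {"grip": 0.8,"dx": 2.39,"dy": 1.92,"dz": -23.93,"spin": 0},
    {"grip": 0.8,"dx": 2.39,"dy": 1.92,"dz": -23.93,"spin": 0},
    {"grip": 0.8,"dx": 2.39,"dy": 1.92,"dz": -23.93,"spin": 0},
  ],
)

```text
time: 11.1
tcp_pos: [527.6, -304.4, 169.9]
orientation: [[0.996, 0.0, 0.085], [-0.085, 0.0, 0.996], [0.0, -1.0, 0.0]]
contact_force: [1.2, -0.6, -1.0]
gripper_width: 68.2
```

```bash
python3 - <<'E'
from hold import *
d=grab('wrist','w8');print(env.state()['tcp_pos']);W=cloud(d)
for lo,hi in [(70,82),(26,34)]:
    m=(np.hypot(W[...,0]-530,W[...,1]+250)<40)&(W[...,2]>lo)&(W[...,2]<hi);print(m.sum(), rect(W[m]) if m.sum()>5 else 0,W[m][:,2].mean())
E
```

```text
[ 527.65151674 -304.43009559  169.98920785]
732 ((528.7670288085938, -250.65000915527344), (21.274477005004883, 15.875080108642578), 84.26189422607422) 75.44945656818847
84 ((530.1849975585938, -238.91151428222656), (3.939659357070923, 15.67822551727295), 83.2022476196289) 29.119820585603616
```

View pics/w8.png

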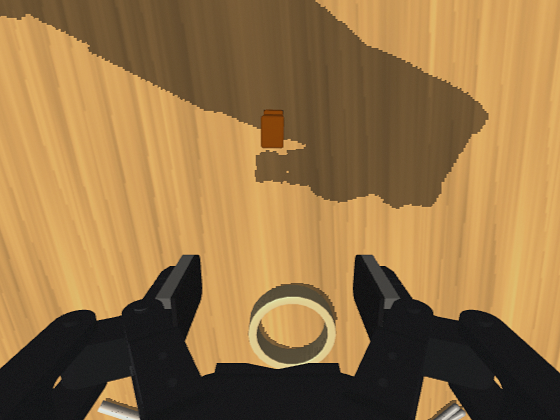

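The wrist view shows the spacer top at (272,130), 16 x 22 mm at z = 75.5. It is the only orange item on the side away from the mat, so it is the one meant.

```bash
python3 plan.py 527.7 -304.6 170 -4.9 528.8 -250.6 37 -5.7
```

```text
dx -0.35 dy 13.30 dz 5.39 cm spin 0.0140
```

>>> jog_arm(
  moves=[
    {"grip": 0.8,"dx": -0.35,"dy": 0,"dz": 3,"spin": 0.014},
    {"grip": 0.8,"dx": -0.35,"dy": 0,"dz": 5.39,"spin": 0.014},
    {"grip": 0.8,"dx": -0.35,"dy": 0,"dz": 5.39,"spin": 0.014},
    {"grip": 0.8,"dx": -0.35,"dy": 2.5,"dz": 5.39,"spin": 0.014},
    {"grip": 0.8,"dx": -0.35,"dy": 5.5,"dz": 5.39,"spin": 0.014},
    {"grip": 0.8,"dx": -0.35,"dy": 8.5,"dz": 5.39,"spin": 0.014},
    {"grip": 0.8,"dx": -0.35,"dy": 11.5,"dz": 5.39,"spin": 0.014},
    {"grip": 0.8,"dx": -0.35,"dy": 13,"dz": 5.39,"spin": 0.014},
    {"grip": 0.8,"dx": -0.35,"dy": 13.3,"dz": 5.39,"spin": 0.014},
    {"grip": 0.8,"dx": -0.35,"dy": 13.3,"dz": 5.39,"spin": 0.014},
    {"grip": 0.8,"dx": -0.35,"dy": 13.3,"dz": 5.39,"spin": 0.014},
  ],
)

```text
time: 12.25
tcp_pos: [529.5, -252.2, 37.9]
orientation: [[0.995, 0.002, 0.101], [-0.101, -0.001, 0.995], [0.002, -1.0, -0.001]]
contact_force: [0.4, -0.0, 0.7]
gripper_width: 68.4
```

```bash
python3 - <<'E'
from hold import *
d=grab('wrist','w9');print(env.state()['tcp_pos'],env.state()['contact_force']);W=cloud(d)
m=(np.hypot(W[...,0]-530,W[...,1]+250)<22)&(W[...,2]>70)&(W[...,2]<82);print(m.sum(), rect(W[m]) if m.sum()>5 else 0,W[m][:,2].mean())
E
```

```text
[ 529.6679791  -252.289108     38.04366058] [-0.02039231 -0.04646259  0.76331447]
2564 ((528.5621948242188, -250.29962158203125), (23.36995506286621, 15.898364067077637), 83.77555084228516) 75.12324317682764
```

View pics/w9.png

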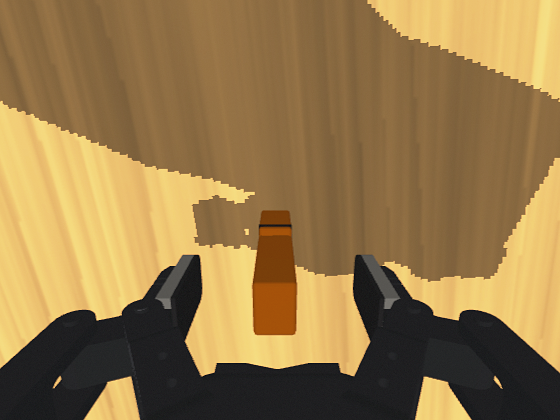

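>>> jog_arm(
  moves=[
    {"grip": 0.8,"dx": -0.08,"dy": 0.05,"dz": 0.15,"spin": 0},
    {"grip": 0.8,"dx": -0.08,"dy": 0.05,"dz": 0.15,"spin": 0},
    {"grip": 0.4,"dx": -0.08,"dy": 0.05,"dz": 0.15,"spin": 0},
    {"grip": 0.25,"dx": -0.08,"dy": 0.05,"dz": 0.15,"spin": 0},
    {"grip": 0,"dx": -0.08,"dy": 0.05,"dz": 0.15,"spin": 0},
    {"grip": 0,"dx": -0.08,"dy": 0.05,"dz": 0.15,"spin": 0},
    {"grip": 0,"dx": -0.08,"dy": 0.05,"dz": 0.15,"spin": 0},
    {"grip": 0,"dx": -0.08,"dy": 0.05,"dz": 0.15,"spin": 0},
    {"grip": 0,"dx": -0.08,"dy": 0.05,"dz": 0.15,"spin": 0},
  ],
)

```text
time: 13.2
tcp_pos: [527.9, -250.2, 36.1]
orientation: [[0.995, 0.0, 0.101], [-0.101, -0.0, 0.995], [0.0, -1.0, -0.0]]
contact_force: [-1.0, -0.5, 1.1]
gripper_width: 15.1
```

>>> jog_arm(
  moves=[
    {"grip": 0,"dx": 0,"dy": -0.5,"dz": 0,"spin": 0},
    {"grip": 0,"dx": 0,"dy": -2.5,"dz": 0,"spin": 0},
    {"grip": 0,"dx": 0,"dy": -5,"dz": 0,"spin": 0},
    {"grip": 0,"dx": 0,"dy": -6.5,"dz": 0,"spin": 0},
    {"grip": 0,"dx": 0,"dy": -6.5,"dz": 0,"spin": 0},
    {"grip": 0,"dx": 0,"dy": -6.5,"dz": 0,"spin": 0},
  ],
)

```text
time: 13.8
tcp_pos: [527.9, -250.2, 101.0]
orientation: [[0.995, 0.0, 0.101], [-0.101, -0.0, 0.995], [0.0, -1.0, -0.0]]
contact_force: [-0.4, 0.3, -0.8]
gripper_width: 15.3
```

```bash
python3 - <<'E'
from hold import *
d=grab('wrist','w10');s=env.state();print(s['tcp_pos'],s['contact_force'],s['gripper_width'],s['orientation'][:,0])
W=cloud(d);x=s['tcp_pos']
m=(np.hypot(W[...,0]-x[0],W[...,1]-x[1])<26)&(W[...,2]>134)&(W[...,2]<148);print(m.sum(), rect(W[m]) if m.sum()>5 else 0,W[m][:,2].mean())
E
```

```text
[ 527.31940624 -249.95658562  100.32811485] [-1.9256279  -0.34459956 -1.12652945] 15.21919739969721 [ 0.99486899 -0.10116657 -0.00100442]
4779 ((527.3206787109375, -249.3029022216797), (26.02846336364746, 50.312496185302734), 84.26658630371094) 140.95567796083247
```

View pics/w10.png

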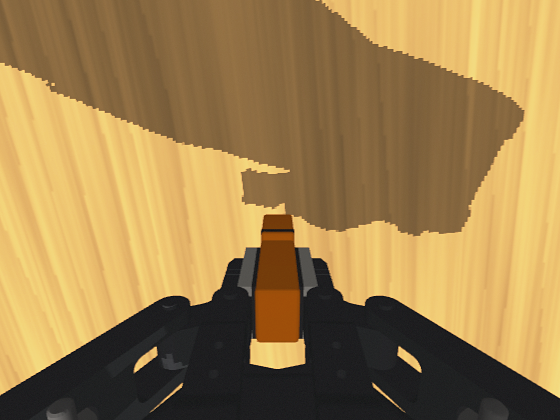

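```bash
python3 plan.py 527.7 -250.1 101 -5.8 501.4 -35.3 101 0.8
```

```text
dx -4.79 dy -0.00 dz 21.10 cm spin -0.1152
```

>>> jog_arm(
  moves=[
    {"grip": 0,"dx": -0.5,"dy": 0,"dz": 2.1,"spin": -0.01},
    {"grip": 0,"dx": -1.4,"dy": 0,"dz": 6.3,"spin": -0.03},
    {"grip": 0,"dx": -2.3,"dy": 0,"dz": 10.3,"spin": -0.05},
    {"grip": 0,"dx": -3.3,"dy": 0,"dz": 14.5,"spin": -0.08},
    {"grip": 0,"dx": -4.2,"dy": 0,"dz": 18.5,"spin": -0.11},
    {"grip": 0,"dx": -4.79,"dy": 0,"dz": 21.1,"spin": -0.1152},
    {"grip": 0,"dx": -4.79,"dy": 0,"dz": 21.1,"spin": -0.1152},
    {"grip": 0,"dx": -4.79,"dy": 0,"dz": 21.1,"spin": -0.1152},
    {"grip": 0,"dx": -4.79,"dy": 0,"dz": 21.1,"spin": -0.1152},
    {"grip": 0,"dx": -4.79,"dy": 0,"dz": 21.1,"spin": -0.1152},
  ],
)

```text
time: 14.85
tcp_pos: [501.5, -36.4, 100.8]
orientation: [[1.0, -0.0, -0.012], [0.012, -0.0, 1.0], [-0.0, -1.0, -0.0]]
contact_force: [0.1, 0.2, -0.5]
gripper_width: 15.1
```

```bash
python3 - <<'E'
from hold import *
d=grab('wrist','w11');s=env.state();print(s['tcp_pos'],s['contact_force'],s['gripper_width'],s['orientation'][:,0])
measure(d,'w11'); from ortho import ortho; ortho(d,475,600,-70,40,18,6,'pics/o11.png')
E
```

```text
[501.56206971 -36.3907794  100.84217032] [-0.14430093  0.11478684 -0.91792647] 15.07177391242006 [ 9.99924309e-01  1.22980686e-02 -3.65753474e-04]
w11 rails 4060 ((535.3184204101562, -14.025432586669922), (89.87045288085938, 90.73665618896484), 0.5849836468696594) 29.27362809864795
w11 all>12 17940 ((535.4371337890625, -14.036258697509766), (106.62725830078125, 90.73001861572266), 0.5381819009780884)
w11 red 3626 ((546.9221801757812, -36.7921028137207), (67.43702697753906, 32.69767761230469), 0.7027680277824402) [nan nan nan]
w11 green 5648 ((537.0931396484375, 4.994070053100586), (79.98665618896484, 33.3963737487793), 1.8500560522079468) [nan nan nan]
w11 blue 1426 ((588.6619262695312, -13.185958862304688), (14.322957992553711, 87.71149444580078), 5.104250907897949) [nan nan nan]
```

View pics/w11.png

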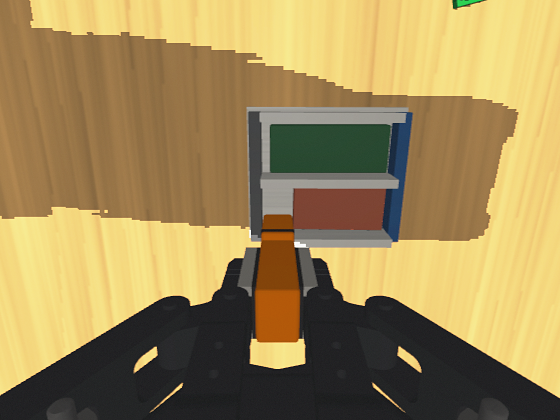

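View pics/o11.png

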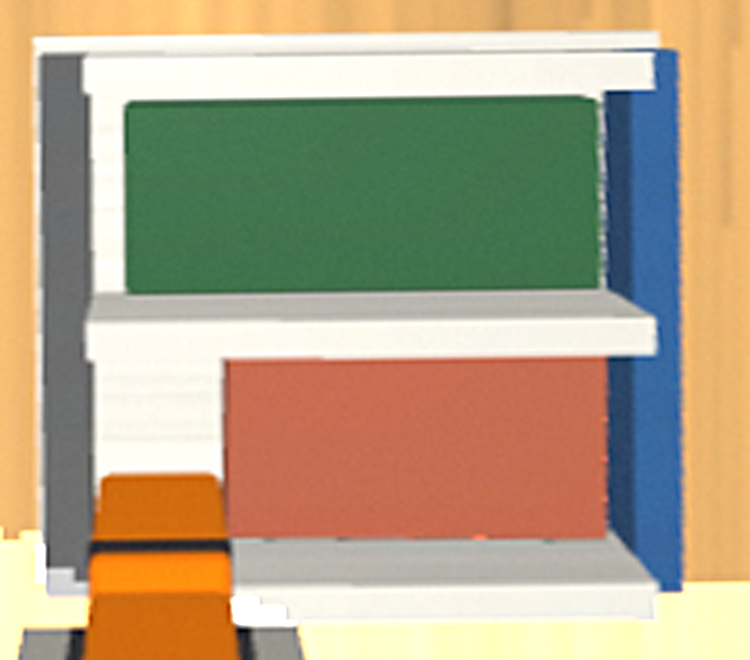

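The spacer is poised over the gap: in the rectified view it sits between the back wall and the red tile. I'll descend to just above tile height and check.

>>> jog_arm(
  moves=[
    {"grip": 0,"dx": 0,"dy": 1,"dz": 0.06,"spin": 0},
    {"grip": 0,"dx": 0,"dy": 2,"dz": 0.06,"spin": 0},
    {"grip": 0,"dx": 0,"dy": 3,"dz": 0.06,"spin": 0},
    {"grip": 0,"dx": 0,"dy": 3.8,"dz": 0.06,"spin": 0},
    {"grip": 0,"dx": 0,"dy": 4.1,"dz": 0.06,"spin": 0},
    {"grip": 0,"dx": 0,"dy": 4.1,"dz": 0.06,"spin": 0},
    {"grip": 0,"dx": 0,"dy": 4.1,"dz": 0.06,"spin": 0},
  ],
)

```text
time: 15.6
tcp_pos: [501.7, -34.8, 60.2]
orientation: [[1.0, 0.0, -0.014], [0.014, -0.0, 1.0], [0.0, -1.0, -0.0]]
contact_force: [0.1, -0.7, -0.4]
gripper_width: 15.4
```

```bash
python3 - <<'E'
from h import *
d=grab('wrist','w12');s=env.state();print(s['tcp_pos'],s['contact_force'],s['gripper_width'],s['orientation'][:,0])
cv2.imwrite('pics/w12c.png',cv2.resize(d['img'][130:330,180:460,::-1],None,fx=2.8,fy=2.8,interpolation=cv2.INTER_CUBIC))
E
```

```text
[501.90158738 -34.81206985  60.41114715] [-0.12142752  0.54997326 -0.81313095] 15.253598834690655 [9.99901562e-01 1.40183485e-02 5.92947150e-04]
```

View pics/w12c.png

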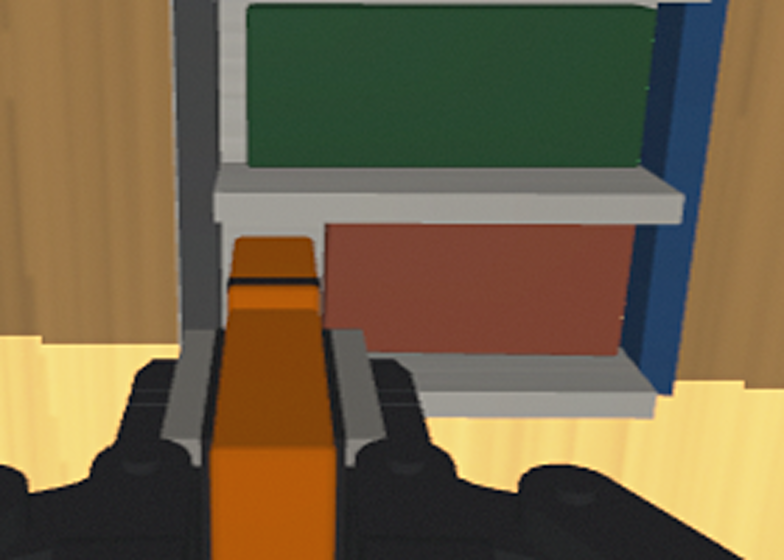

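Clear on both sides, with free floor visible left and right of the spacer's lower end. I'll lower it further and then feel for the floor.

>>> jog_arm(
  moves=[
    {"grip": 0,"dx": -0.03,"dy": 0.5,"dz": 0,"spin": 0},
    {"grip": 0,"dx": -0.03,"dy": 1.0,"dz": 0,"spin": 0},
    {"grip": 0,"dx": -0.03,"dy": 1.4,"dz": 0,"spin": 0},
    {"grip": 0,"dx": -0.03,"dy": 1.6,"dz": 0,"spin": 0},
    {"grip": 0,"dx": -0.03,"dy": 1.6,"dz": 0,"spin": 0},
  ],
)

```text
time: 16.15
tcp_pos: [500.9, -34.8, 43.6]
orientation: [[1.0, -0.001, -0.014], [0.014, 0.0, 1.0], [-0.001, -1.0, 0.0]]
contact_force: [0.1, 0.3, -0.8]
gripper_width: 15.3
```

>>> jog_arm(
  moves=[
    {"grip": 0,"dx": 0,"dy": 0.05,"dz": 0,"spin": 0},
    {"grip": 0,"dx": 0,"dy": 0.1,"dz": 0,"spin": 0},
    {"grip": 0,"dx": 0,"dy": 0.15,"dz": 0,"spin": 0},
    {"grip": 0,"dx": 0,"dy": 0.15,"dz": 0,"spin": 0},
  ],
)

```text
time: 16.55
tcp_pos: [501.3, -34.8, 42.6]
orientation: [[1.0, 0.0, -0.014], [0.014, -0.0, 1.0], [0.0, -1.0, -0.0]]
contact_force: [-0.3, 0.2, 0.1]
gripper_width: 15.2
```

>>> jog_arm(
  moves=[
    {"grip": 0,"dx": 0,"dy": 0.03,"dz": 0,"spin": 0},
    {"grip": 0,"dx": 0,"dy": 0.06,"dz": 0,"spin": 0},
    {"grip": 0,"dx": 0,"dy": 0.06,"dz": 0,"spin": 0},
    {"grip": 0,"dx": 0,"dy": 0.06,"dz": 0,"spin": 0},
  ],
)

```text
time: 16.95
tcp_pos: [501.3, -34.8, 42.1]
orientation: [[1.0, 0.0, -0.014], [0.014, 0.0, 1.0], [0.0, -1.0, 0.0]]
contact_force: [0.5, 0.3, 1.3]
gripper_width: 15.4
```

Floor contact: force from about -0.8 to +1.3 N at the expected TCP height of 42.1. Now I'll push toward the fence.

>>> jog_arm(
  moves=[
    {"grip": 0,"dx": 0.1,"dy": 0,"dz": 0,"spin": 0},
    {"grip": 0,"dx": 0.2,"dy": 0,"dz": 0,"spin": 0},
    {"grip": 0,"dx": 0.3,"dy": 0,"dz": 0,"spin": 0},
    {"grip": 0,"dx": 0.35,"dy": 0,"dz": 0,"spin": 0},
    {"grip": 0,"dx": 0.4,"dy": 0,"dz": 0,"spin": 0},
    {"grip": 0,"dx": 0.45,"dy": 0,"dz": 0,"spin": 0},
    {"grip": 0,"dx": 0.5,"dy": 0,"dz": 0,"spin": 0},
    {"grip": 0,"dx": 0.55,"dy": 0,"dz": 0,"spin": 0},
    {"grip": 0,"dx": 0.6,"dy": 0,"dz": 0,"spin": 0},
    {"grip": 0,"dx": 0.6,"dy": 0,"dz": 0,"spin": 0},
  ],
)

```text
time: 17.95
tcp_pos: [502.1, -34.8, 42.1]
orientation: [[1.0, -0.009, -0.014], [0.014, -0.0, 1.0], [-0.009, -1.0, -0.0]]
contact_force: [-15.9, -0.2, 21.8]
gripper_width: 15.3
```

>>> jog_arm(
  moves=[
    {"grip": 0,"dx": 0.05,"dy": 0,"dz": 0,"spin": 0},
    {"grip": 0,"dx": 0.1,"dy": 0,"dz": 0,"spin": 0},
    {"grip": 0,"dx": 0.1,"dy": 0,"dz": 0,"spin": 0},
    {"grip": 0,"dx": 0.1,"dy": 0,"dz": 0,"spin": 0},
  ],
)

```text
time: 18.35
tcp_pos: [502.1, -34.8, 42.0]
orientation: [[1.0, -0.01, -0.014], [0.014, -0.0, 1.0], [-0.01, -1.0, -0.0]]
contact_force: [-18.3, -0.6, 26.6]
gripper_width: 15.8
```

The spacer barely moved (0.8 mm) and Fz rose to 27 N, so it seems jammed by friction on the floor, or stopped by something else. I'll back off, lift slightly and look.

>>> jog_arm(
  moves=[
    {"grip": 0,"dx": -0.3,"dy": 0,"dz": 0,"spin": 0},
    {"grip": 0,"dx": -0.6,"dy": -0.05,"dz": 0,"spin": 0},
    {"grip": 0,"dx": -0.6,"dy": -0.1,"dz": 0,"spin": 0},
    {"grip": 0,"dx": -0.6,"dy": -0.1,"dz": 0,"spin": 0},
  ],
)

```text
time: 18.75
tcp_pos: [502.7, -34.8, 43.1]
orientation: [[1.0, 0.001, -0.014], [0.014, 0.0, 1.0], [0.001, -1.0, 0.0]]
contact_force: [-0.1, 0.9, -0.1]
gripper_width: 15.5
```

```bash
python3 - <<'E'
from h import *
from ortho import ortho
d=grab('wrist','w13');s=env.state();print(s['tcp_pos'],s['contact_force'],s['gripper_width'],s['orientation'][:,:2])
cv2.imwrite('pics/w13c.png',cv2.resize(d['img'][130:330,180:460,::-1],None,fx=2.8,fy=2.8,interpolation=cv2.INTER_CUBIC))
ortho(d,475,600,-70,40,18,6,'pics/o13.png')
E
```

```text
[502.7026142  -34.84570306  43.02447852] [-0.20189338  0.08707035 -0.54805732] 15.30681927122257 [[ 9.99903204e-01  5.67941868e-04]
 [ 1.39017598e-02  1.33631405e-05]
 [ 5.68072756e-04 -9.99999839e-01]]
```

View pics/w13c.png

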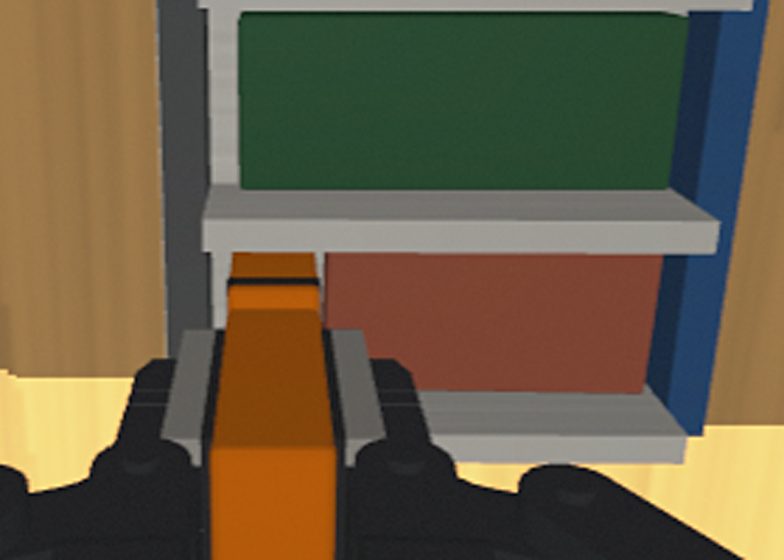

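View pics/o13.png

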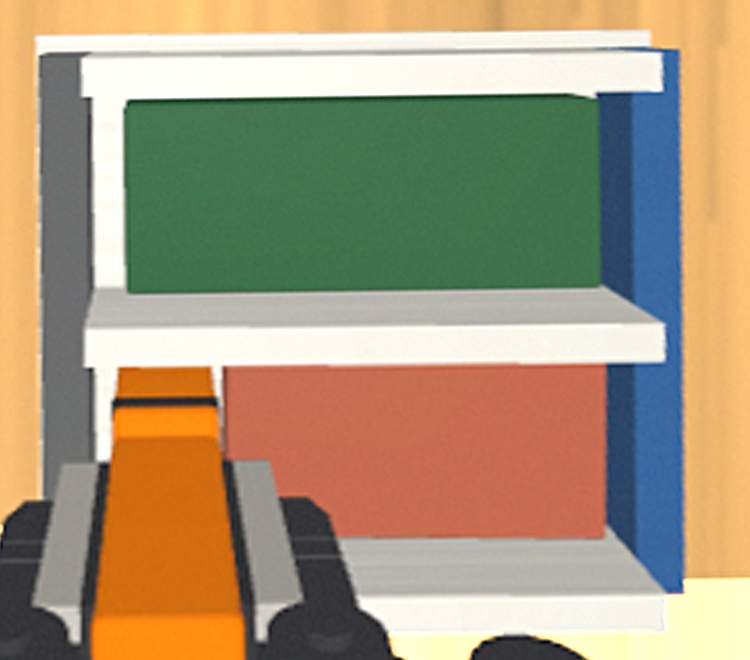

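There is still a sliver of floor between spacer and tile, and the tile is unmoved, so it was floor friction. With the spacer now about 1 mm clear of the floor I'll push again, and then settle it.

>>> jog_arm(
  moves=[
    {"grip": 0,"dx": 0.05,"dy": 0.03,"dz": 0,"spin": 0},
    {"grip": 0,"dx": 0.1,"dy": 0.03,"dz": 0,"spin": 0},
    {"grip": 0,"dx": 0.15,"dy": 0.03,"dz": 0,"spin": 0},
    {"grip": 0,"dx": 0.2,"dy": 0.03,"dz": 0,"spin": 0},
    {"grip": 0,"dx": 0.25,"dy": 0.03,"dz": 0,"spin": 0},
    {"grip": 0,"dx": 0.3,"dy": 0.03,"dz": 0,"spin": 0},
    {"grip": 0,"dx": 0.35,"dy": 0.03,"dz": 0,"spin": 0},
    {"grip": 0,"dx": 0.4,"dy": 0.03,"dz": 0,"spin": 0},
    {"grip": 0,"dx": 0.4,"dy": 0.03,"dz": 0,"spin": 0},
    {"grip": 0,"dx": 0.4,"dy": 0.03,"dz": 0,"spin": 0},
  ],
)

```text
time: 19.8
tcp_pos: [506.4, -34.7, 42.7]
orientation: [[1.0, 0.0, -0.014], [0.014, 0.0, 1.0], [0.0, -1.0, 0.0]]
contact_force: [0.3, -0.2, -0.3]
gripper_width: 15.3
```

>>> jog_arm(
  moves=[
    {"grip": 0,"dx": 0.05,"dy": 0,"dz": 0,"spin": 0},
    {"grip": 0,"dx": 0.1,"dy": 0,"dz": 0,"spin": 0},
    {"grip": 0,"dx": 0.15,"dy": 0,"dz": 0,"spin": 0},
    {"grip": 0,"dx": 0.2,"dy": 0,"dz": 0,"spin": 0},
    {"grip": 0,"dx": 0.25,"dy": 0,"dz": 0,"spin": 0},
    {"grip": 0,"dx": 0.25,"dy": 0,"dz": 0,"spin": 0},
    {"grip": 0,"dx": 0.25,"dy": 0,"dz": 0,"spin": 0},
  ],
)

```text
time: 20.5
tcp_pos: [508.2, -34.7, 42.6]
orientation: [[1.0, -0.001, -0.014], [0.014, 0.0, 1.0], [-0.001, -1.0, 0.0]]
contact_force: [-3.1, -1.0, 1.5]
gripper_width: 15.2
```

>>> jog_arm(
  moves=[
    {"grip": 0,"dx": 0.03,"dy": 0.0,"dz": 0,"spin": 0},
    {"grip": 0,"dx": 0.06,"dy": 0.0,"dz": 0,"spin": 0},
    {"grip": 0,"dx": 0.1,"dy": 0.0,"dz": 0,"spin": 0},
    {"grip": 0,"dx": 0.15,"dy": 0.0,"dz": 0,"spin": 0},
    {"grip": 0,"dx": 0.15,"dy": 0.0,"dz": 0,"spin": 0},
    {"grip": 0,"dx": 0.15,"dy": 0.0,"dz": 0,"spin": 0},
  ],
)

```text
time: 21.1
tcp_pos: [508.4, -34.7, 42.3]
orientation: [[1.0, -0.003, -0.014], [0.014, -0.0, 1.0], [-0.003, -1.0, -0.0]]
contact_force: [-7.6, -0.9, 5.1]
gripper_width: 15.5
```

```bash
python3 - <<'E'
from h import *
from ortho import ortho
d=grab('wrist','w14');s=env.state();print(s['tcp_pos'],s['contact_force'],s['gripper_width'],s['orientation'][:,:2])
cv2.imwrite('pics/w14c.png',cv2.resize(d['img'][130:330,180:460,::-1],None,fx=2.8,fy=2.8,interpolation=cv2.INTER_CUBIC))
ortho(d,475,600,-70,40,18,6,'pics/o14.png')
E
```

```text
[508.39515951 -34.71558727  42.31852872] [-7.31434248  0.65194244  5.33063922] 14.877790443663883 [[ 9.99899672e-01 -3.16883096e-03]
 [ 1.38059705e-02 -2.26995242e-05]
 [-3.16884234e-03 -9.99994979e-01]]
```

View pics/w14c.png

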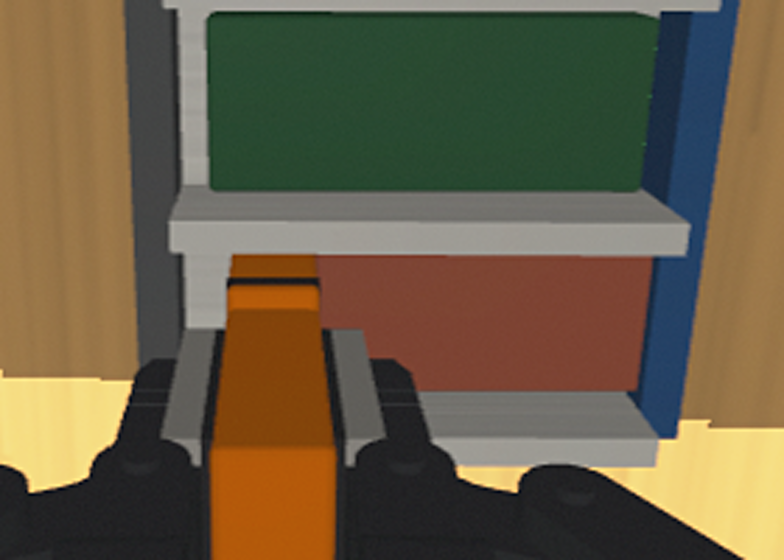

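View pics/o14.png

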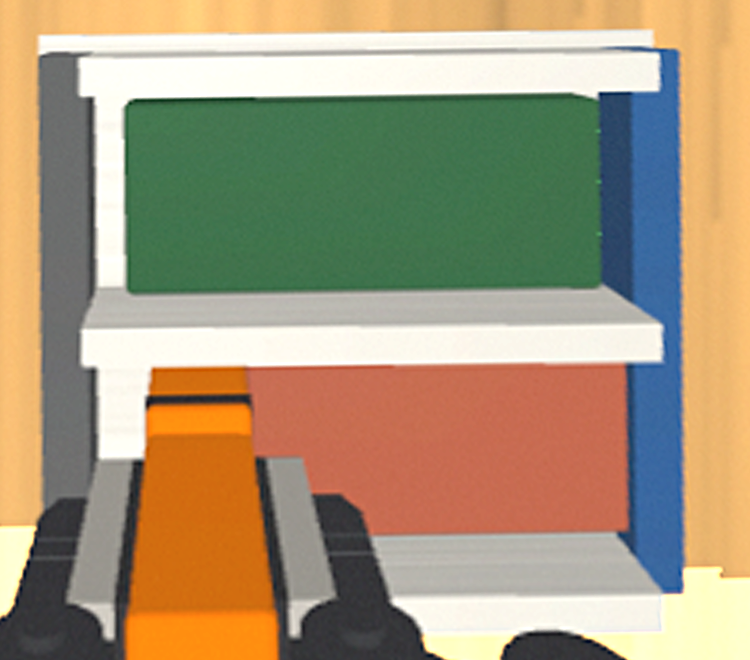

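The tile has advanced 3.8 mm and its front now meets the fence (edge at x≈579.8, fence face ≈580). Fx rises without further motion. I'll press more firmly and ease off the floor load.

>>> jog_arm(
  moves=[
    {"grip": 0,"dx": 0.05,"dy": -0.02,"dz": 0,"spin": 0},
    {"grip": 0,"dx": 0.1,"dy": -0.04,"dz": 0,"spin": 0},
    {"grip": 0,"dx": 0.15,"dy": -0.06,"dz": 0,"spin": 0},
    {"grip": 0,"dx": 0.2,"dy": -0.08,"dz": 0,"spin": 0},
    {"grip": 0,"dx": 0.25,"dy": -0.1,"dz": 0,"spin": 0},
    {"grip": 0,"dx": 0.3,"dy": -0.1,"dz": 0,"spin": 0},
    {"grip": 0,"dx": 0.3,"dy": -0.1,"dz": 0,"spin": 0},
    {"grip": 0,"dx": 0.3,"dy": -0.1,"dz": 0,"spin": 0},
  ],
)

```text
time: 21.95
tcp_pos: [508.7, -34.7, 42.4]
orientation: [[1.0, -0.008, -0.014], [0.014, -0.0, 1.0], [-0.008, -1.0, -0.0]]
contact_force: [-11.3, -0.4, 4.6]
gripper_width: 15.5
```

>>> jog_arm(
  moves=[
    {"grip": 0,"dx": 0.05,"dy": -0.02,"dz": 0,"spin": 0},
    {"grip": 0,"dx": 0.1,"dy": -0.03,"dz": 0,"spin": 0},
    {"grip": 0,"dx": 0.15,"dy": -0.05,"dz": 0,"spin": 0},
    {"grip": 0,"dx": 0.2,"dy": -0.06,"dz": 0,"spin": 0},
    {"grip": 0,"dx": 0.25,"dy": -0.08,"dz": 0,"spin": 0},
    {"grip": 0,"dx": 0.25,"dy": -0.08,"dz": 0,"spin": 0},
    {"grip": 0,"dx": 0.25,"dy": -0.08,"dz": 0,"spin": 0},
    {"grip": 0,"dx": 0.25,"dy": -0.08,"dz": 0,"spin": 0},
  ],
)

```text
time: 22.75
tcp_pos: [508.9, -34.7, 42.4]
orientation: [[1.0, -0.012, -0.014], [0.014, -0.0, 1.0], [-0.012, -1.0, -0.0]]
contact_force: [-15.8, -0.8, 4.4]
gripper_width: 15.6
```

```bash
python3 - <<'E'
from h import *
from ortho import ortho
d=grab('wrist','w15');s=env.state();print(s['time'],s['tcp_pos'],s['contact_force'],s['gripper_width'],s['orientation'][:,:2])
o=ortho(d,475,600,-70,40,18,6,'pics/o15.png')
ortho(d,560,595,-58,-12,18,14,'pics/o15c.png')
t=grab('top','top15');sc=grab('scene','sc15')
def c(im,a,b,e,f,k,n): cv2.imwrite(n,cv2.convertScaleAbs(cv2.resize(im[a:b,e:f,::-1],None,fx=k,fy=k,interpolation=cv2.INTER_CUBIC),alpha=1.3))
c(t['img'],140,300,120,390,2.9,'pics/top15c.png'); c(sc['img'],110,250,200,390,4,'pics/sc15c.png')
W=cloud(t)
m=(np.abs(W[...,2]-80)<6)&(np.hypot(W[...,0]-478,W[...,1]-256)<70);print('lid top',cv2.minEnclosingCircle(np.ascontiguousarray(W[m][:,:2].astype(np.float32))))
E
```

```text
22.8 [508.87433577 -34.65123564  42.42122964] [-15.05282281  -1.16211281   5.34976782] 14.941615862768385 [[ 9.99835854e-01 -1.19694642e-02]
 [ 1.35997866e-02 -2.10280085e-04]
 [-1.19712171e-02 -9.99928341e-01]]
lid top ((477.4147644042969, 255.01051330566406), 51.58070373535156)
```

View pics/o15c.png

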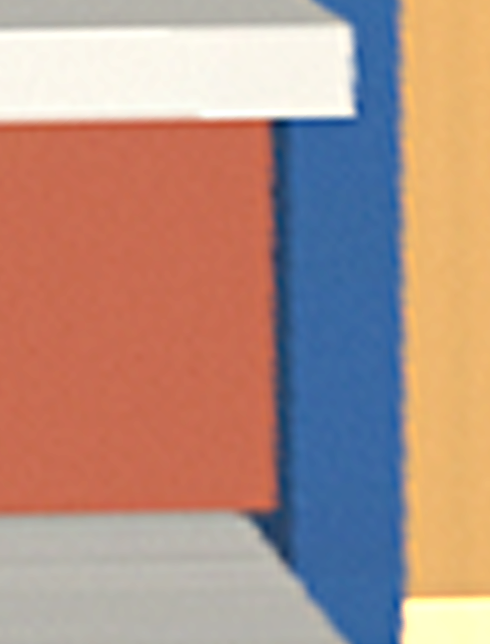

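View pics/top15c.png

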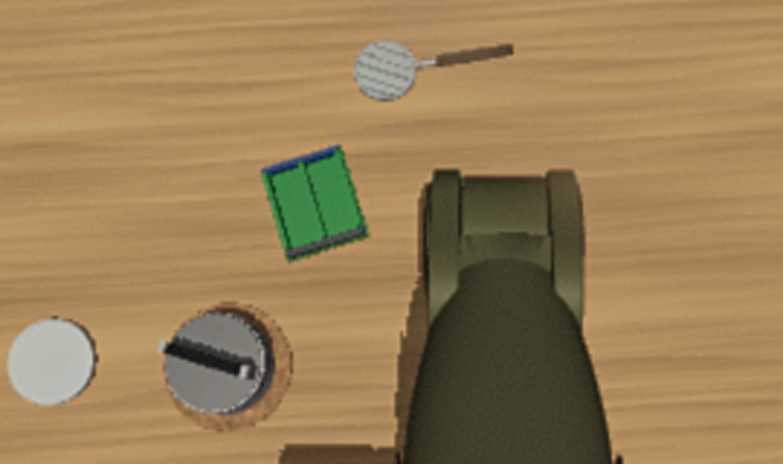

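View pics/sc15c.png

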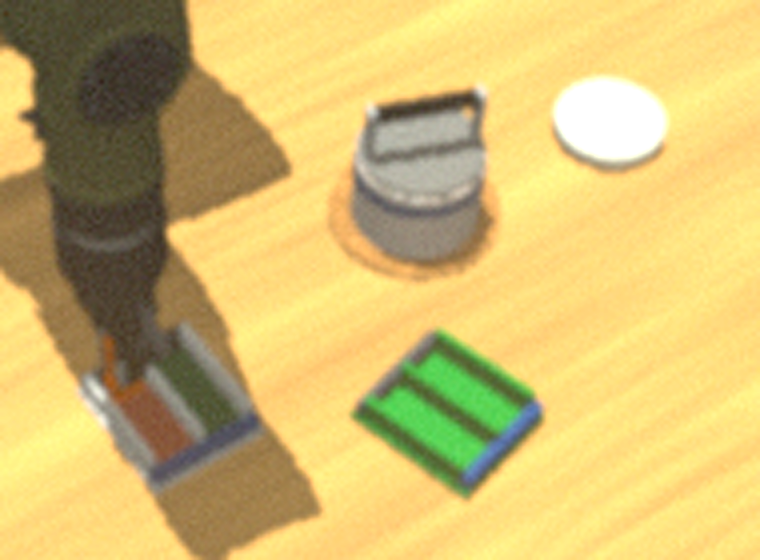

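>>> jog_arm(
  moves=[
    {"grip": 0,"dx": 0.03,"dy": 0.03,"dz": 0,"spin": 0},
    {"grip": 0,"dx": 0.03,"dy": 0.06,"dz": 0,"spin": 0},
    {"grip": 0,"dx": 0.03,"dy": 0.06,"dz": 0,"spin": 0},
    {"grip": 0,"dx": 0.03,"dy": 0.06,"dz": 0,"spin": 0},
    {"grip": 0,"dx": 0.03,"dy": 0.06,"dz": 0,"spin": 0},
    {"grip": 0,"dx": 0.03,"dy": 0.06,"dz": 0,"spin": 0},
  ],
)

```text
time: 23.5
tcp_pos: [508.9, -34.6, 42.3]
orientation: [[1.0, -0.012, -0.014], [0.014, -0.0, 1.0], [-0.012, -1.0, -0.0]]
contact_force: [-17.3, -0.9, 11.1]
gripper_width: 15.0
```

Lowering by 0.6 mm raised Fz from 4.4 to 11 N and z moved only 0.1 mm, so the spacer is standing on the floor. The top camera puts the pot at (477.4, 255.0) and the mat at (476.3, 254.5), so it is centred. I'll hand in.

```bash
python3 - <<'E'
from workcell import ticket,env
s=env.state();print(s['time'],s['contact_force'],s['gripper_width']);print(ticket.sign_off())
E
```

```text
23.5 [-17.28043272  -0.85304144  11.13472367] 15.023368566140672
the job is handed in; nothing more can be done
None
```

The job is done and handed in at 23.5 s: the pot is on the mat, and the spacer is still gripped, pressing the red-brown tile against the blue fence.

- **Pot:** I lifted it off the holder by its handle and set it down on the cork mat with light contact, about 4.5 N. It stands upright (lid at 79.5 mm, 80 expected). The top camera puts it about 1 mm from the mat centre. A rougher fit in the wrist camera put the mat centre at y = 258, about 3 mm further along y.
- **Spacer and tile:** I lowered the spacer to the floor of the 22 mm gap behind the red-brown tile, in the -y bay. The first push jammed on floor friction before reaching the tile, with 18 N sideways and 27 N down. I backed off, raised it about 1 mm, pushed the tile 3.8 mm to the fence, then pressed the spacer back down on the floor.
- **Last checks:**
  - The tile edge reads x ≈ 579.8 against the fence face at about 580, with no further movement as the push force rose.
  - The push at hand-in was about 17 N, with about 11 N on the floor. The grip was 15 mm wide and the tool was tilted about 0.7°.
- **Other objects:** The green tile had not moved in the wrist views. I only checked the dish and magnifier by eye in the last pictures, and I did not re-check the tape roll after passing above it.

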